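# Clear the drain well and press its cover home

## Robot

A 7-joint arm with a two-finger parallel gripper is mounted at the origin on the work surface. World frame = base frame: x ahead of the robot, y to its left, z up, the work surface at z = 0. Lengths are in mm, angles in degrees, forces in N, time in s.
With the tool pointing down it reaches from about 425 to 825 mm from the base axis. Payload 3.6 kg.
Tool frame: the origin (TCP) lies midway between the tips of the shut fingers; the grasp point (between the pads) lies 19 mm behind it; x points along the fingers, y is the direction in which the jaws open and shut, and the axes are right-handed (so a half turn about x gives the same grasp; the last joint's range is limited). The gripper opens to 85 mm and grips with 20 to 120 N. Pads are 22 mm wide; open, the fingers measure 114 mm over their backs; the gripper's body (76 mm by 85 mm) begins 54 mm behind the grasp point. The pads swing forward as they close: fully open they stand 13 mm farther back than shut.
Start: joints at [-75.946, 35.231, -0.722, 81.555, 0.464, 63.22, -2.315], TCP at [174.47, 626.117, 231.297] pointing down, gripper open.
Joint ranges: [-178.69, 178.69], [-17.37, 117.87], [-77.05, 75.6], [15.02, 138.74], [-78.02, 258.01], [0.78, 113.62], [-162.83, 162.83]. Speed limits (degrees/s): [159.86, 159.86, 180, 180, 180, 180, 180].

## Interface

Orientations are given as a 3x3 rotation matrix whose columns are the frame's x, y, z axes.
In Python, from workcell import r gives the robot as it stands.
- The arm moves only by the tool play_rows, never from a script. Its arguments are lists of equal length, an entry for each row: "grip": the opening, from 0 (shut) to 1 (fully open); "travel": the shift along the world's x, y, z each as a share of 250 mm, from -1 to 1, a list of three; "turn": the turn about the world's z as a share of 60 degrees, from -1 to 1. In form: {"grip": [grip, ...], "travel": [[x, y, z], ...], "turn": [turn, ...]}. A call has 1 to 10 rows; each row is the pose to reach, as a shift and turn from the pose commanded when the call began; what a row does not reach only later rows make up. A row lasts 1/10 s, in which the tool goes at most 50 mm and 8.59 degrees, less where a joint would pass 70% of its speed; a pose out of reach is approached as far as the arm can. A call with a number of a shift or a turn outside -1 to 1 is refused whole. A call with a gripper value outside its range is refused whole. The fingers move at their own pace and stop on an object; "squeeze" is the grip in N (left out, the last holds). Time passes only in rows, so rows that repeat a pose let the fingers close. It gives the time, the measured TCP pose, the force and the opening at its end, in the units of the state.
- r.sense(): the state, without advancing time (a new reading comes with each control period).
- r.capture(name): name is "side" or "top" or "wrist"; returns a dict with "color" (400x640x3 uint8, blue, green, red), "vertical_fov" (degrees; the focal length in pixels is half the picture's height over the tangent of half this angle, whatever the lens; pixels are square), "cx", "cy" (the principal point, pixels), "pose" (4x4, takes a point from camera to world coordinates); the wrist camera has in their place "hand_eye" (4x4, takes a point from camera to tool coordinates, whose origin is the TCP and whose axes are the tool frame's). Camera axes: x right, y down, z forward; pixel columns grow to the right and rows downward; lengths in mm; the calibration is good to about 2 mm. The wrist camera is an equidistant fisheye: a pixel r from the principal point sees the ray r / f radians off the axis. A picture is of the moment at which its call begins: read the wrist's pose just before it. There is no depth.
- r.job_done(): hands the job in, once; it reports no verdict.
Trained networks look in a picture, given as the dict that the camera call returned (one of the last four; its "shot" number tells which), for a name from the list of things; names that differ only in an ending like _2 or _b are one class to them, and where a whole thing is asked for, a point or a joint stands for the part that bears it (a point fixed in the world has none). Each returns a list of dicts, best first, with "score" (0 to 1); they miss things now and then, are a little off and sometimes report something else, mostly with a low value. They report only what shows in the picture. A call takes as long as a camera call. They do not tell look-alikes from the thing itself.
- r.find_in(picture, thing): "location" ([column, row] in pixels, amid what is visible of it).
- r.regions_of(picture, thing): "region" (400x640 bool, what is visible of it) and "location" ([column, row] in pixels, amid what is visible of it).
- r.mark_of(picture, thing): "location" ([column, row] in pixels: a listed point, or the origin of a listed thing).
The state is a dict: "time_s": time; "qpos": joint angles; "qd": joint speeds; "joint_efforts": joint torques, N m; "position": TCP position; "tool_rot": TCP orientation; "force": force on the tool from outside, world axes, zero at the start; "moment": the same for the moment, N m; "gripper_width": finger opening in mm.
Only numpy, scipy, OpenCV 4.12 (cv2) and the standard library are available. Lean on these libraries where they do the work, as an engineer would, in place of code of your own. Each camera call takes 0.05 s, during which the arm holds its last target.

## Task

Two metal bar offcuts are lying across the drain well of the sample bench: put both in the waste bin. Then take the well's cover plate from the slanted rack, lay it in the well handle up, and press it down gently until both ends have gone fully home on the grate inside and it lies level; it is brittle, so do not drop or slam it. Leave the other things on the bench where they are and let go of everything at the end.

Things in the scene. Friction and masses are not known exactly. Their poses are not given: they have to be found in the camera images.
- well: Fixed aluminium housing of the drain well, 144 (own x) x 194 (own y) x 36 mm high, on the bench, turned up to 15 degrees. Origin: centre of its underside; z up. In its top is an open rectangular pocket 116 x 166 mm (x, y) with a rim 14 mm wide, 36 mm above the bench. On the pocket's floor, a grate, stand four lift pins.
- well_mouth (a point): Centre of the well's mouth, level with the rim, 36 mm above the well's origin; axes as the well. Below it lies the grate, the seat of the cover (fills the pocket), set at an unknown depth 12 to 21 mm below the rim; it does not give. From it rise four steel pins, 12 mm thick, at x = +-36, y = +-62 mm, each 4 to 8 mm above the grate at the start, all differing: see cover_end0.
- cover: Dark grey plate 110 (own x) x 160 (own y) x 12 mm, 0.3 to 0.5 kg; fits the pocket with 3 mm to spare on each side, either way round; home, its top is 0 to 9 mm below the rim. Origin: centre of its underside; own z points out of its handle side. Starts in the rack, sloping 35 degrees, low edge (own -x) towards the robot. Over 80 N of finger force on the plate or 110 N on the well breaks it.
- cover_grip (a point): Middle of the cover's black bridge handle, 40 mm above its underside: a straight bar along the cover's y, 90 mm long, 14 mm wide (x), 16 mm high, from 32 to 48 mm above the underside; it stands on two 12 mm square legs at y = +-38 mm and is open below, 20 mm clear of the plate. Axes as the cover.
- cover_end0 (a point): Bare spot on the cover's top face near its own +y end (y = +62, x = 0, 12 mm above the underside), midway over two pins when laid in. The cover first rests proud and crooked on the pins, which only friction holds (no spring): they carry it without sinking, slide down under about 6 N each and stay down. Pressing here takes 10 to 14 N until this end meets the grate, then it is firm.
- cover_end1 (a point): The same spot near the cover's own -y end (y = -62 mm).
- rack: Fixed grey rack, foot 140 (x) x 160 mm (y), holding the cover on a slope that rises 35 degrees towards own +x, with a lip 10 mm high along its low edge (own -x). Origin: centre of the foot's underside; z up. The slope's upper end is 100 mm above the bench. Rack and bin stand on either side of the well; which is on which side varies.
- rack_slope (a point): Middle of the rack's sloping face, 62 mm above the bench, where the centre of the cover's underside lies (up to 8 mm to either side). Axes as the rack.
- bin: Fixed grey open waste bin, 180 (x) x 170 (y) x 85 mm high, walls and floor about 4 mm. Origin: centre of its underside; z up.
- offcut_a: Square metal bar offcut, 140 (x) x 24 (y) x 24 mm, 0.21 kg, bridging the pocket roughly along the well's x, both ends resting on the rim. Origin: centre of its underside; z up at the start. It lies in the half of the well at own y about +38 or -38 mm, offcut_b in the other half.
- offcut_b: Metal bar offcut like offcut_a, 140 x 24 mm, 0.18 kg, but with a step: 24 mm high from own x = -70 to +30 mm and 12 mm high from there to +70 mm. Origin: centre of its underside; z up at the start.
- bottle: Bystander: white bottle, 60 mm in diameter, 150 mm high. Origin: centre of its underside.
- beaker: Bystander: glass beaker, 72 mm in diameter, 85 mm high. Origin: centre of its underside.
- mount_a: Bystander: black moulded sample puck, 40 mm in diameter, 24 mm high, in front of the well to the robot's left. Origin: centre of its underside.
- mount_b: Bystander: the same puck in front of the well to the robot's right.
- wrench: Bystander: wrench, 160 mm long, lying flat. Origin: about its middle.
- carton: Bystander: carton, 80 x 120 x 60 mm. Origin: centre of its underside.
- jar: Bystander: amber jar, 64 mm in diameter, 80 mm high. Origin: centre of its underside.
There are look-alikes about, which are no part of the job. What is shaped like the offcut_b but turquoise or yellow is not meant.

How it is judged (in metres and radians):
On the way, in this order (a step that is already met when the one before it is completed fails the run):
1. both offcuts lie in the waste bin (x of offcut_a in the frame of bin between -0.086 and 0.086 m and y of offcut_a in the frame of bin between -0.081 and 0.081 m and height (world z) of each of offcut_a, offcut_b below 0.06 m and x of offcut_b in the frame of bin between -0.086 and 0.086 m and y of offcut_b in the frame of bin between -0.081 and 0.081 m), for 0.2 s.
2. the cover lies over the well's pocket (horizontal distance between cover and well_mouth below 0.012 m and z of cover in the frame of well_mouth below 0.01 m), for 0.1 s.
At the end, for the whole second after the job is handed in: Both offcuts lie inside the waste bin; the cover lies in the well's pocket, handle up, released and at rest, its underside within 1.8 mm of the grate at the middle (grate_c0 is the grate, 8 mm thick, its centre 4 mm below the seat) and within 0.016 rad (0.9 degree) of level (all of step 1 and horizontal distance between cover and well_mouth below 0.008 m and z of grate_c0 in the frame of cover above -0.0058 m and angle between the z axis of cover and the z axis of well, either way round below 0.016 rad and linear speed of each of cover, offcut_a, offcut_b below 0.02 m/s); the robot touches nothing.
It fails at once if the brittle cover plate is pressed with more than 80 N by the fingers, or is slammed, dropped or pressed on the well with more than 110 N (contact force between the fingers and cover_c0 above 80 N or contact force between cover and well above 110 N).
It fails at once if a bystander is moved more than 30 mm (distance of any of bottle, beaker, mount_a, mount_b, wrench, carton, jar from where it was at the start of the episode above 0.03 m).
It also fails if it takes over 72 s, if anything falls off the work surface, if the arm or the gripper's body presses on something with over 40 N, if the wrist force passes 120 N, or if a joint passes its speed limit or range.

## Working session

There is one attempt and no reset: what is moved stays moved. The work goes in short steps, Python scripts to look and compute and a tool call to move; the robot and the scene stay as the last step left them, time stands still between calls to the robot, and variables do not carry over. Pictures are saved under pics/ and viewed, and the job is handed in when it is done.

Besides the shell and the picture viewer there is one more tool, called by a JSON object that holds its "op" and its "data". play_rows: Moves the arm, as the interface text tells. Shift numbers are shares of 250 mm and turn numbers shares of 60 degrees, none past 1 either way. Its arguments: {"type":"object","properties":{"grip":{"type":"array","items":{"type":"number"}},"travel":{"type":"array","items":{"type":"array","items":{"type":"number","minimum":-1,"maximum":1}}},"turn":{"type":"array","items":{"type":"number","minimum":-1,"maximum":1}},"squeeze":{"type":"number"}},"required":["grip","travel","turn"]}

```bash
ls; mkdir -p pics; python3 - <<'E'
from workcell import r
import cv2,numpy as np,json
s=r.sense(); print(s['time_s'],s['position'],s['tool_rot'],s['gripper_width'],s['force'])
for n in ['side','top','wrist']:
    p=r.capture(n); cv2.imwrite(f'pics/{n}0.png',p['color'])
    print(n,p['vertical_fov'],p['cx'],p['cy'],p.get('pose',p.get('hand_eye')))
print(r.sense()['time_s'])
E
```

```text
pics
0.0 [174.28571721 625.39967209 230.11937421] [[-6.87339286e-04  2.68405329e-01  9.63305822e-01]
 [-2.50356944e-03  9.63302569e-01 -2.68406208e-01]
 [-9.99996630e-01 -2.59618915e-03  9.85567807e-06]] 85.35752051758719 [-0.28501273  0.12934604  0.44172821]
side 55.91080731901813 324.84748806153226 195.2336455901461 [[ 9.48133635e-01 -2.52030153e-01  1.93709609e-01  3.77271784e+02]
 [-3.17713492e-01 -7.32126192e-01  6.02535789e-01 -5.08428381e+02]
 [-1.00373082e-02 -6.32828604e-01 -7.74226847e-01  7.73205444e+02]
 [ 0.00000000e+00  0.00000000e+00  0.00000000e+00  1.00000000e+00]]
top 47.372366395995385 323.99840307423983 201.09155029940763 [[-1.21142236e-02 -9.97877654e-01  6.39799488e-02  4.78781183e+02]
 [-9.99797153e-01  1.31174450e-02  1.52835215e-02  1.05358210e+01]
 [-1.60903380e-02 -6.37818226e-02 -9.97834145e-01  1.07926426e+03]
 [ 0.00000000e+00  0.00000000e+00  0.00000000e+00  1.00000000e+00]]
wrist 65.70646984690485 318.8259314334203 199.8383592117673 [[ 1.91415060e-03 -3.00881019e-01  9.53659765e-01 -1.42703300e+02]
 [ 9.99998139e-01  3.45950737e-04 -1.89801132e-03 -5.12854802e-01]
 [ 2.41156281e-04  9.53661624e-01  3.00881122e-01 -7.75610845e+01]
 [ 0.00000000e+00  0.00000000e+00  0.00000000e+00  1.00000000e+00]]
0.15
```

View pics/top0.png

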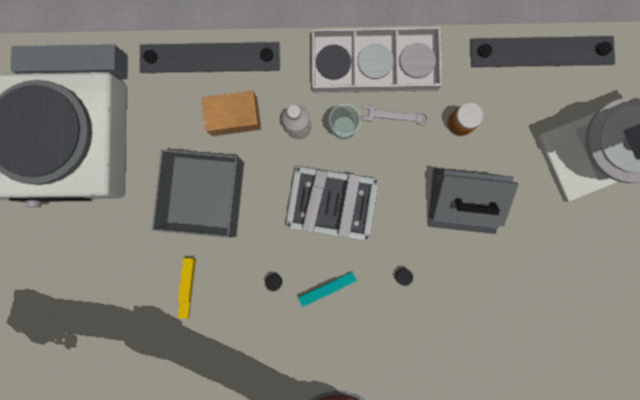

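View pics/side0.png

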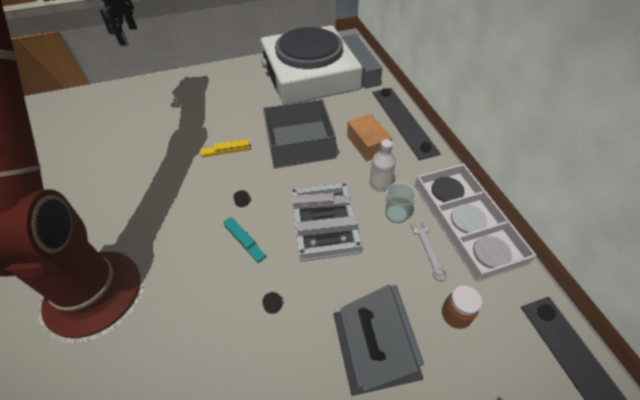

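View pics/wrist0.png

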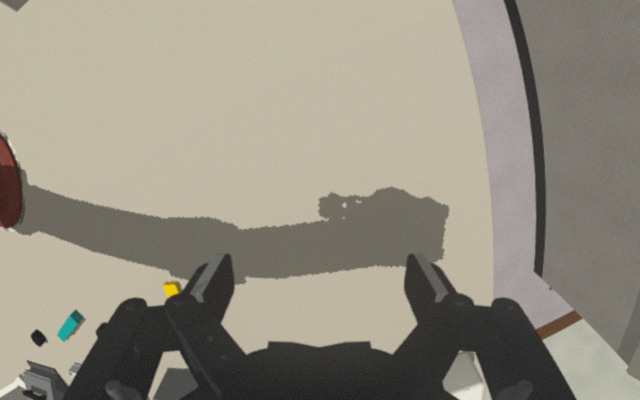

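The top view (and side view) shows the bin at about (198,194), the well with two bars at (332,203), the rack with the cover at (471,199). Pucks are at (273,282) and (403,276). The yellow and turquoise look-alikes lie in front of the well. I'll build helpers and run the networks next.

```bash
cat > h.py <<'E'
from workcell import r
import cv2,numpy as np
from scipy.optimize import least_squares
np.set_printoptions(precision=1,suppress=True)
def foc(p): return 200/np.tan(np.radians(p['vertical_fov'])/2)
def shot(name,fn=None):
    s=r.sense(); p=r.capture(name)
    if name=='wrist':
        T=np.eye(4);T[:3,:3]=s['tool_rot'];T[:3,3]=s['position']; p['W']=T@np.array(p['hand_eye'])
    else: p['W']=np.array(p['pose'])
    p['fish']=name=='wrist'
    if fn: cv2.imwrite('pics/'+fn,p['color'])
    return p
def ray(p,uv):
    f=foc(p);d=(np.array(uv,float)-[p['cx'],p['cy']])
    if p['fish']:
        rr=np.hypot(*d);th=rr/f
        v=np.array([d[0]/rr*np.sin(th),d[1]/rr*np.sin(th),np.cos(th)]) if rr>1e-6 else np.array([0,0,1.])
    else: v=np.array([d[0]/f,d[1]/f,1]);v/=np.linalg.norm(v)
    return p['W'][:3,3],p['W'][:3,:3]@v
def onz(p,uv,z):
    o,v=ray(p,uv);t=(z-o[2])/v[2];return o+t*v
def proj(p,X):
    X=np.atleast_2d(X);c=(X-p['W'][:3,3])@p['W'][:3,:3];f=foc(p)
    if p['fish']:
        rr=np.hypot(c[:,0],c[:,1]);th=np.arctan2(rr,c[:,2]);k=f*th/np.maximum(rr,1e-9)
        return c[:,:2]*k[:,None]+[p['cx'],p['cy']]
    return f*c[:,:2]/c[:,2:]+[p['cx'],p['cy']]
def tri(obs):
    A=np.zeros((3,3));b=np.zeros(3)
    for p,uv in obs:
        o,v=ray(p,uv);M=np.eye(3)-np.outer(v,v);A+=M;b+=M@o
    return np.linalg.solve(A,b)
E
python3 - <<'E'
from h import *
P={n:shot(n) for n in['top','side']}
for t in ['well','well_mouth','cover_grip','cover_end0','cover_end1','rack_slope','rack','bin','offcut_a','offcut_b']:
    d={}
    for n,p in P.items():
        m=r.mark_of(p,t); print(t,n,[(round(x['score'],2),np.array(x['location'])) for x in m[:4]])
        if m:d[n]=m[0]['location']
    if len(d)==2: print('   tri',tri([(P[n],d[n]) for n in d]))
E
```

```text
well top [(0.57, array([333.1, 204.9])), (0.35, array([343.5, 131.6]))]
well side [(0.74, array([326.9, 228.7])), (0.72, array([325. , 223.7]))]
   tri [543.    4.8 -21.2]
well_mouth top [(0.75, array([332. , 203.7]))]
well_mouth side [(0.93, array([321.7, 214.7]))]
   tri [537.1   8.7  37.2]
cover_grip top [(0.96, array([474.7, 209.5])), (0.64, array([446.7, 198. ]))]
cover_grip side [(0.97, array([368.2, 332.4])), (0.65, array([322.7, 216.1]))]
   tri [ 521.1 -302.4   82.4]
cover_end0 top [(0.84, array([502.5, 205.5])), (0.6, array([203.9, 194.5])), (0.57, array([447.1, 199.1]))]
cover_end0 side [(0.76, array([368.4, 309.1])), (0.7, array([385.8, 370.5]))]
   tri [ 515.  -310.8  215.3]
cover_end1 top [(0.84, array([502.5, 205.5])), (0.6, array([203.9, 194.5])), (0.57, array([447.1, 199.1]))]
cover_end1 side [(0.76, array([368.4, 309.1])), (0.7, array([385.8, 370.5]))]
   tri [ 515.  -310.8  215.3]
rack_slope top []
rack_slope side []
rack top [(0.45, array([463.4, 122.2]))]
rack side []
bin top [(0.74, array([204.3, 198.2]))]
bin side [(0.88, array([298.9, 143.6]))]
   tri [560.5 313.5  -5.5]
offcut_a top [(0.95, array([318.7, 201.8])), (0.92, array([349.1, 206.3])), (0.88, array([326.2, 286.7])), (0.76, array([189.9, 288.9]))]
offcut_a side [(0.71, array([222.8, 150.3])), (0.7, array([318. , 202.6])), (0.7, array([245.1, 240.9])), (0.58, array([324.2, 227.9]))]
   tri [440.9  22.4 310.3]
offcut_b top [(0.95, array([318.7, 201.8])), (0.92, array([349.1, 206.3])), (0.88, array([326.2, 286.7])), (0.76, array([189.9, 288.9]))]
offcut_b side [(0.71, array([222.8, 150.3])), (0.7, array([318. , 202.6])), (0.7, array([245.1, 240.9])), (0.58, array([324.2, 227.9]))]
   tri [440.9  22.4 310.3]
```

```bash
python3 - <<'E'
import cv2
a=cv2.imread('pics/top0.png');cv2.imwrite('pics/t_w.png',cv2.resize(a[150:250,260:420],(800,500),interpolation=cv2.INTER_CUBIC))
a=cv2.imread('pics/side0.png');cv2.imwrite('pics/s_w.png',cv2.resize(a[170:270,260:420],(800,500),interpolation=cv2.INTER_CUBIC))
E
```

```text
(no output)
```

View pics/t_w.png

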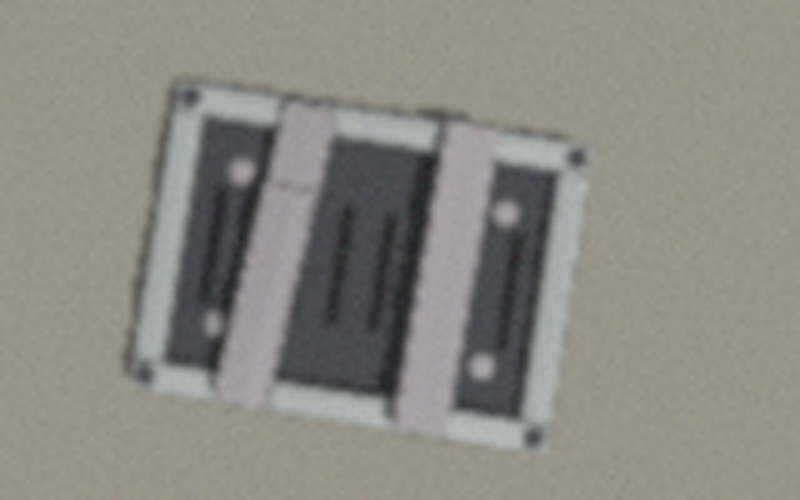

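View pics/s_w.png

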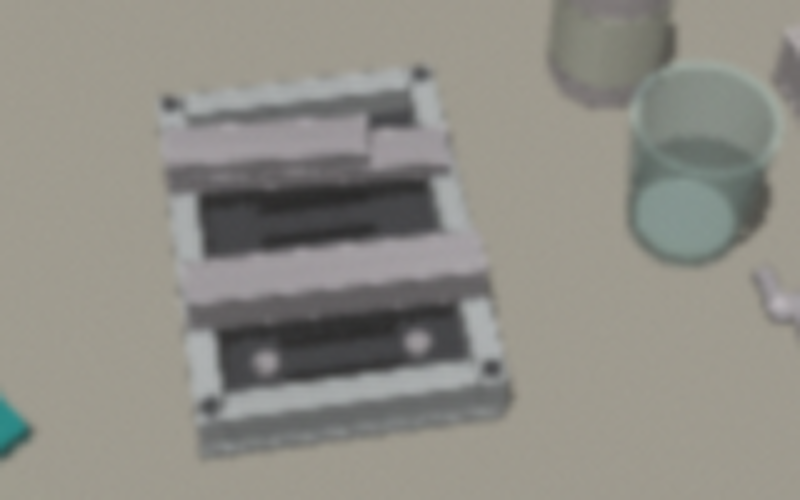

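```bash
python3 - <<'E'
from h import *
p=shot('top')
c=lambda u,v:(260+u/5,150+v/5)
def seg(n,a,za,b,zb):
    A=onz(p,c(*a),za);B=onz(p,c(*b),zb);d=A-B;print(n,A,B,'mid',(A+B)/2,'len',np.hypot(*d[:2]),'ang',np.degrees(np.arctan2(d[1],d[0])))
seg('b',(310,102),48,(244,402),60)
seg('bstep',(292,185),60,(244,402),60)
seg('a',(470,125),60,(421,430),60)
W=[onz(p,c(*u),36) for u in [(188,96),(576,157),(534,437),(144,372)]]
for w in W: print(w)
print('well centre',sum(W)/4, np.degrees(np.arctan2(*(W[0]-W[3])[[1,0]])),np.degrees(np.arctan2(*(W[1]-W[2])[[1,0]])),np.degrees(np.arctan2(*(W[0]-W[1])[[1,0]]))-90)
B=[onz(p,u,85) for u in [(162,150),(243,156),(234,236),(153,232)]]
for w in B: print(w)
print('bin',sum(B)/4)
E
python3 - <<'E'
import cv2
a=cv2.imread('pics/top0.png');cv2.imwrite('pics/t_r.png',cv2.resize(a[150:250,400:540],(700,500),interpolation=cv2.INTER_CUBIC))
cv2.imwrite('pics/t_b.png',cv2.resize(a[140:250,130:270],(700,550),interpolation=cv2.INTER_CUBIC))
E
```

```text
b [615.  30.  48.] [479.   60.9  60. ] mid [547.   45.5  54. ] len 139.41594413976392 ang -12.780553406019495
bstep [576.   38.3  60. ] [479.   60.9  60. ] mid [527.5  49.6  60. ] len 99.56842191550305 ang -13.083799371658445
a [602. -42.  60.] [465.6 -17.9  60. ] mid [533.8 -29.9  60. ] len 138.464571077034 ang -9.998820880786196
[620.2  86.5  36. ]
[589.4 -91.6  36. ]
[461.5 -70.   36. ]
[493.3 107.7  36. ]
well centre [541.1   8.2  36. ] -9.49977526670677 -9.573407510109826 -9.792711728255597
[660.6 383.1  85. ]
[644.5 203.2  85. ]
[468.8 223.1  85. ]
[479.7 401.   85. ]
bin [563.4 302.6  85. ]
```

View pics/t_r.png

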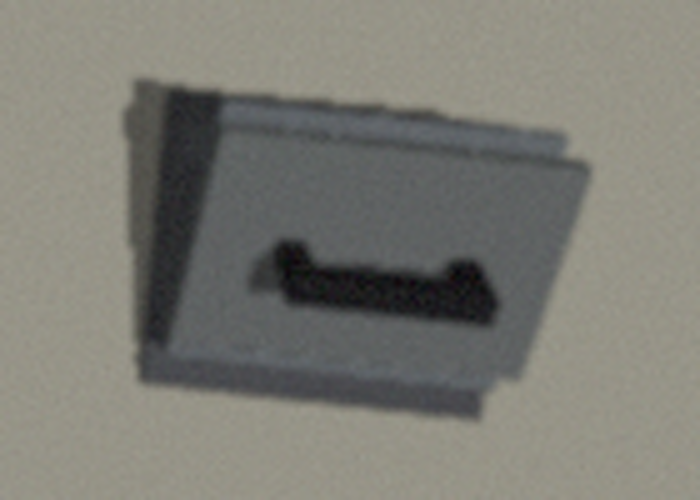

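View pics/t_b.png

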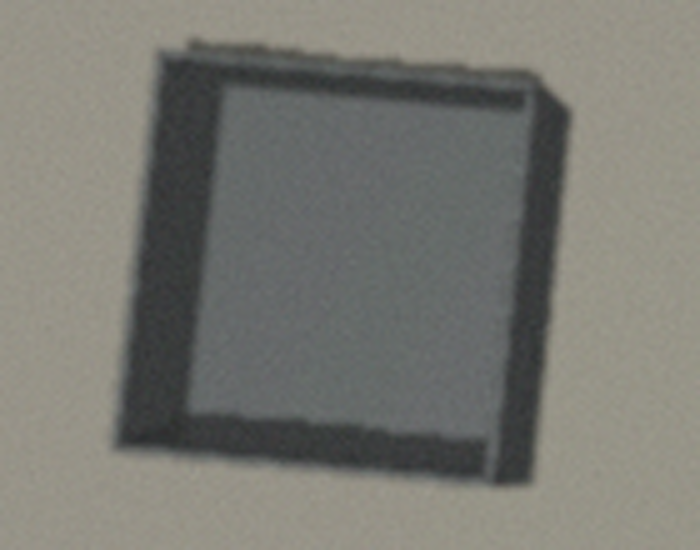

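```bash
python3 - <<'E'
from h import *
p=shot('top'); s=r.sense()
B=[onz(p,(130+u/5,140+v/5),85) for u,v in [(160,50),(533,75),(490,480),(115,447)]]
for w in B: print(w)
print('bin',sum(B)/4,[np.degrees(np.arctan2(*(B[i]-B[j])[[1,0]])) for i,j in [(0,3),(1,2),(0,1)]])
H=[onz(p,(400+u/5,150+v/5),95) for u,v in [(285,285),(495,305)]];print('handle ends',H)
R=s['tool_rot'];print('tool y yaw',np.degrees(np.arctan2(R[1,1],R[0,1])),s['position'],s['qpos'])
E
```

```text
[660.6 383.1  85. ]
[647.  217.4  85. ]
[469.  236.2  85. ]
[485.3 401.   85. ]
bin [565.5 309.4  85. ] [np.float64(-5.848203672859251), np.float64(-6.028389690586414), np.float64(85.30188222236671)]
handle ends [array([ 525.4, -260.4,   95. ]), array([ 515.6, -349.9,   95. ])]
tool y yaw 74.42707458876106 [174.5 626.1 231.3] [-75.9  35.2  -0.7  81.6   0.5  63.2  -2.3]
```

{"op": "play_rows", "data": {"grip": [0.58, 0.58, 0.58, 0.58, 0.58, 0.58, 0.58, 0.58], "travel": [[1, -1, 0], [1, -1, 0], [1, -1, 0], [1, -1, 0], [1, -1, 0], [1, -1, 0], [1, -1, 0], [1, -1, 0]], "turn": [0, 0, 0, 0, 0, 0, 0, 0], "squeeze": 40}}

```text
time_s: 2.15
position: [431.8, 367.9, 231.6]
tool_rot: [[0.005, 0.283, 0.959], [-0.005, 0.959, -0.283], [-1.0, -0.003, 0.006]]
force: [0.7, -0.2, 0.3]
gripper_width: 49.5
```

{"op": "play_rows", "data": {"grip": [0.58, 0.58, 0.58, 0.58, 0.58, 0.58, 0.58, 0.58], "travel": [[0.4, -1, 0], [0.4, -1, 0], [0.4, -1, 0], [0.4, -1, 0], [0.4, -1, 0], [0.4, -1, 0], [0.4, -1, 0], [0.4, -1, 0]], "turn": [0.05, 0.05, 0.05, 0.05, 0.05, 0.05, 0.05, 0.05]}}

```text
time_s: 2.95
position: [524.2, 127.2, 231.3]
tool_rot: [[-0.0, 0.217, 0.976], [0.001, 0.976, -0.217], [-1.0, 0.001, -0.001]]
force: [-0.4, -0.2, -1.1]
gripper_width: 49.4
```

{"op": "play_rows", "data": {"grip": [0.58, 0.58, 0.58, 0.58], "travel": [[0.06, -0.32, 0], [0.06, -0.32, 0], [0.06, -0.32, 0], [0.06, -0.32, 0]], "turn": [0, 0, 0, 0]}}

```text
time_s: 3.35
position: [539.2, 48.2, 231.3]
tool_rot: [[-0.0, 0.216, 0.976], [0.002, 0.976, -0.216], [-1.0, 0.001, -0.001]]
force: [-0.2, 0.6, -0.3]
gripper_width: 49.4
```

```bash
python3 - <<'E'
from h import *
s=r.sense();print(s['position'],s['qpos']);R=s['tool_rot'];print(np.degrees(np.arctan2(R[1,1],R[0,1])))
p=shot('wrist','w1.png')
E
```

```text
[539.2  48.2 231.3] [-8.7 25.5  2.  99.8 -1.2 54.7 71.3]
77.54986070721345
```

View pics/w1.png

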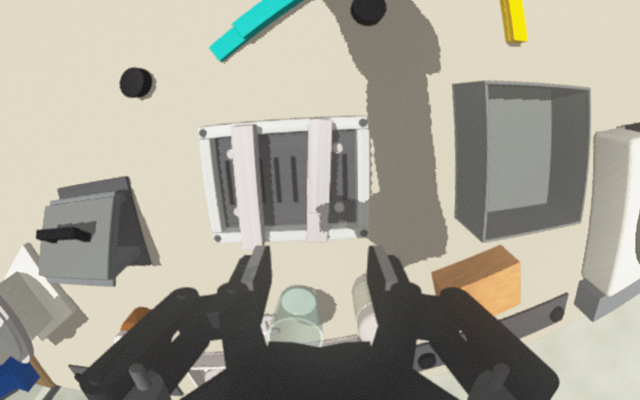

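```bash
python3 - <<'E'
from h import *
p=shot('wrist')
img=p['color'];cv2.imwrite('pics/w1c.png',cv2.resize(img[105:255,190:380],(760,600),interpolation=cv2.INTER_CUBIC))
W=[onz(p,u,36) for u in [(203,132),(363,122),(364,233),(218,238)]]
for w in W: print(w)
print(sum(W)/4)
print(proj(p,[[545,7,36]]))
E
```

```text
[459.8 -69.1  36. ]
[490.5 108.3  36. ]
[619.3  86.3  36. ]
[588.8 -90.7  36. ]
[539.6   8.7  36. ]
[[284.3 188.1]]
```

View pics/w1c.png

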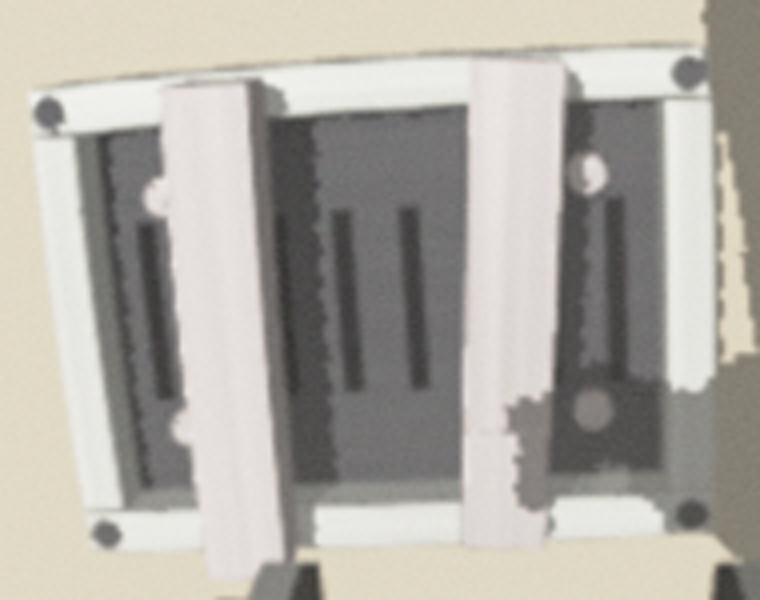

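```bash
python3 - <<'E'
from h import *
p=shot('wrist')
c=lambda u,v:(190+u/4,105+v/4)
def seg(n,a,za,b,zb):
    A=onz(p,c(*a),za);B=onz(p,c(*b),zb);d=A-B;print(n,A,B,'mid',(A+B)/2,'len',np.hypot(*d[:2]),'ang',np.degrees(np.arctan2(d[1],d[0])))
seg('b',(507,432),60,(517,62),60)
seg('b',(503,547),48,(517,62),60)
seg('a',(245,575),60,(206,84),60)
E
```

```text
b [573.7  38.9  60. ] [478.2  62.4  60. ] mid [525.9  50.6  60. ] len 98.4189353398362 ang -13.855653618380892
b [612.4  29.1  48. ] [478.2  62.4  60. ] mid [545.3  45.7  54. ] len 138.3073419527158 ang -13.959740232554731
a [600.6 -44.1  60. ] [465.1 -16.4  60. ] mid [532.9 -30.3  60. ] len 138.36302556092903 ang -11.537612032002635
```

{"op": "play_rows", "data": {"grip": [0.58, 0.58, 0.58, 0.58, 0.58, 0.58, 0.58, 0, 0, 0], "travel": [[0, 0, -0.2], [0, 0, -0.4], [0, 0, -0.6], [0, 0, -0.7], [0, 0, -0.76], [0, 0, -0.79], [0, 0, -0.79], [0, 0, -0.79], [0, 0, -0.79], [0, 0, -0.79]], "turn": [-0.01, -0.01, -0.01, -0.01, -0.01, -0.01, -0.01, -0.01, -0.01, -0.01], "squeeze": 40}}

```text
time_s: 4.5
position: [540.5, 46.6, 35.1]
tool_rot: [[0.003, 0.228, 0.974], [0.001, 0.974, -0.228], [-1.0, 0.001, 0.003]]
force: [-0.3, 0.4, 3.6]
gripper_width: 23.4
```

{"op": "play_rows", "data": {"grip": [0, 0], "travel": [[0, 0, 0], [0, 0, 0]], "turn": [0, 0]}}

```text
time_s: 4.7
position: [540.5, 46.6, 35.1]
tool_rot: [[0.003, 0.228, 0.974], [0.001, 0.974, -0.228], [-1.0, 0.001, 0.002]]
force: [-0.9, 1.0, 6.1]
gripper_width: 23.2
```

{"op": "play_rows", "data": {"grip": [0, 0, 0, 0, 0, 0, 0, 0, 0, 0], "travel": [[0, 0, 0.06], [0, 0, 0.24], [0, 0, 0.44], [0, 0.1, 0.6], [0.02, 0.28, 0.64], [0.04, 0.46, 0.64], [0.06, 0.64, 0.64], [0.08, 0.82, 0.64], [0.1, 1, 0.64], [0.1, 1, 0.64]], "turn": [0, 0, 0, 0, 0, 0.12, 0.12, 0.12, 0.12, 0.12]}}

```text
time_s: 5.7
position: [561.4, 306.4, 192.8]
tool_rot: [[-0.002, 0.092, 0.996], [0.008, 0.996, -0.092], [-1.0, 0.007, -0.003]]
force: [-1.8, 0.4, -1.9]
gripper_width: 23.2
```

```bash
python3 - <<'E'
from h import *
p=shot('wrist','w2.png')
E
```

```text
(no output)
```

View pics/w2.png

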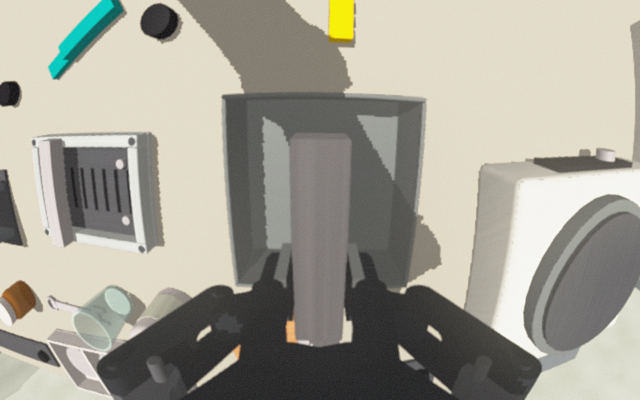

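The bar hangs level in the grip over the bin; the bin's rim corners show at (224,95), (425,98), (410,286) and (237,284). The well on the left now holds only bar a.

```bash
python3 - <<'E'
from h import *
s=r.sense();print(s['position'])
p=shot('wrist')
W=[onz(p,u,85) for u in [(224,95),(425,98),(410,286),(237,284)]]
for w in W: print(w)
print(sum(W)/4)
E
```

```text
[562.2 301.2 192.6]
[466.1 231.8  85. ]
[483.9 396.2  85. ]
[660.5 381.4  85. ]
[641.2 212.5  85. ]
[562.9 305.5  85. ]
```

{"op": "play_rows", "data": {"grip": [0, 0, 0, 0, 0, 0, 0, 0.58, 0.58, 0.58], "travel": [[-0.01, 0.17, 0], [-0.01, 0.17, -0.18], [-0.01, 0.17, -0.36], [-0.01, 0.17, -0.52], [-0.01, 0.17, -0.62], [-0.01, 0.17, -0.66], [-0.01, 0.17, -0.66], [-0.01, 0.17, -0.66], [-0.01, 0.17, -0.66], [-0.01, 0.17, -0.66]], "turn": [0, 0, 0, 0, 0, 0, 0, 0, 0, 0]}}

```text
time_s: 6.8
position: [563.4, 334.2, 30.8]
tool_rot: [[0.001, 0.107, 0.994], [-0.005, 0.994, -0.107], [-1.0, -0.005, 0.002]]
force: [-0.1, -5.8, 0.4]
gripper_width: 49.6
```

{"op": "play_rows", "data": {"grip": [0.58, 0.58, 0.58, 0.58, 0.58, 0.58], "travel": [[0, 0, 0.16], [0, 0, 0.36], [0, 0, 0.56], [0, 0, 0.72], [0, 0, 0.72], [0, 0, 0.72]], "turn": [0, 0, 0, 0, 0, 0]}}

```text
time_s: 7.4
position: [563.0, 339.1, 212.5]
tool_rot: [[0.006, 0.104, 0.995], [0.004, 0.995, -0.104], [-1.0, 0.004, 0.005]]
force: [-0.0, 0.3, -1.2]
gripper_width: 49.5
```

```bash
python3 - <<'E'
from h import *
s=r.sense();print(s['position']);R=s['tool_rot'];print(np.degrees(np.arctan2(R[1,1],R[0,1])))
p=shot('wrist','w3.png')
E
```

```text
[563.  339.1 212.5]
84.0203496801021
```

View pics/w3.png

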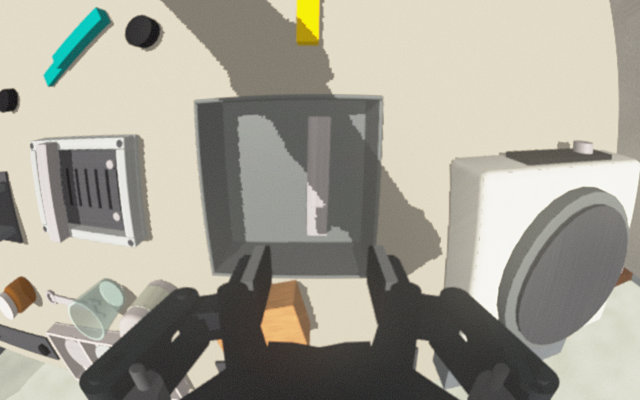

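Bar b lies in the bin, at about (318,175) in the picture. Next is bar a.

{"op": "play_rows", "data": {"grip": [0.58, 0.58, 0.58, 0.58, 0.58, 0.58], "travel": [[-0.06, -0.9, 0], [-0.06, -0.9, 0], [-0.06, -0.9, 0], [-0.06, -0.9, 0], [-0.06, -0.9, 0], [-0.06, -0.9, 0]], "turn": [-0.08, -0.08, -0.08, -0.08, -0.08, -0.08]}}

```text
time_s: 8.05
position: [546.1, 106.6, 207.8]
tool_rot: [[-0.003, 0.196, 0.981], [-0.005, 0.981, -0.196], [-1.0, -0.005, -0.002]]
force: [0.1, -0.3, 0.3]
gripper_width: 49.8
```

{"op": "play_rows", "data": {"grip": [0.58, 0.58, 0.58, 0.58, 0.58, 0.58], "travel": [[-0.05, -0.58, 0], [-0.05, -0.58, 0], [-0.05, -0.58, 0], [-0.05, -0.58, 0], [-0.05, -0.58, -0.2], [-0.05, -0.58, -0.3]], "turn": [0, 0, 0, 0, 0, 0]}}

```text
time_s: 8.65
position: [532.8, -30.0, 130.9]
tool_rot: [[-0.004, 0.186, 0.983], [0.001, 0.983, -0.186], [-1.0, 0.001, -0.004]]
force: [-0.1, -0.3, 0.2]
gripper_width: 49.7
```

```bash
python3 - <<'E'
from h import *
s=r.sense();print(s['position']);R=s['tool_rot'];print(np.degrees(np.arctan2(R[1,1],R[0,1])))
p=shot('wrist','w4.png')
E
```

```text
[532.8 -30.  130.9]
79.27596842660319
```

View pics/w4.png

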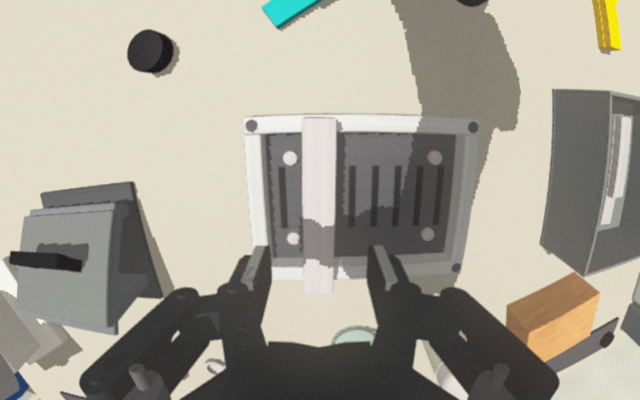

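{"op": "play_rows", "data": {"grip": [0.58, 0.58, 0.58, 0.58, 0.58, 0, 0, 0, 0, 0], "travel": [[0, 0, -0.18], [0, 0, -0.3], [0, 0, -0.37], [0, 0, -0.39], [0, 0, -0.39], [0, 0, -0.39], [0, 0, -0.39], [0, 0, -0.39], [0, 0, -0.39], [0, 0, -0.39]], "turn": [0, 0, 0, 0, 0, 0, 0, 0, 0, 0]}}

```text
time_s: 9.7
position: [535.7, -31.1, 37.7]
tool_rot: [[0.003, 0.187, 0.982], [0.0, 0.982, -0.187], [-1.0, 0.001, 0.003]]
force: [-0.3, 0.1, 6.8]
gripper_width: 23.4
```

{"op": "play_rows", "data": {"grip": [0, 0, 0, 0, 0, 0, 0, 0, 0, 0], "travel": [[0, 0, 0.06], [0, 0, 0.24], [0, 0, 0.44], [0, 0.1, 0.6], [0.02, 0.28, 0.64], [0.04, 0.46, 0.64], [0.06, 0.64, 0.64], [0.08, 0.82, 0.64], [0.1, 1, 0.64], [0.1, 1, 0.64]], "turn": [0, 0, 0, 0, 0, 0.08, 0.08, 0.08, 0.08, 0.08]}}

```text
time_s: 10.7
position: [557.2, 229.2, 195.6]
tool_rot: [[-0.002, 0.091, 0.996], [0.008, 0.996, -0.091], [-1.0, 0.008, -0.002]]
force: [0.0, 0.7, -1.9]
gripper_width: 23.1
```

{"op": "play_rows", "data": {"grip": [0, 0, 0, 0, 0, 0, 0, 0, 0, 0], "travel": [[0.01, 0.2, 0], [0.01, 0.22, 0], [0.01, 0.22, -0.1], [0.01, 0.22, -0.28], [0.01, 0.22, -0.46], [0.01, 0.22, -0.58], [0.01, 0.22, -0.64], [0.01, 0.22, -0.66], [0.01, 0.22, -0.66], [0.01, 0.22, -0.66]], "turn": [0, 0, 0, 0, 0, 0, 0, 0, 0, 0]}}

```text
time_s: 11.7
position: [562.2, 275.0, 32.3]
tool_rot: [[0.001, 0.103, 0.995], [0.002, 0.995, -0.103], [-1.0, 0.002, 0.001]]
force: [-0.1, 4.6, -1.7]
gripper_width: 23.3
```

```bash
python3 - <<'E'
from h import *
s=r.sense();print(s['position'],s['force'])
p=shot('wrist','w5.png')
E
```

```text
[562.2 275.   32.3] [-0.1  4.6 -1.7]
```

View pics/w5.png

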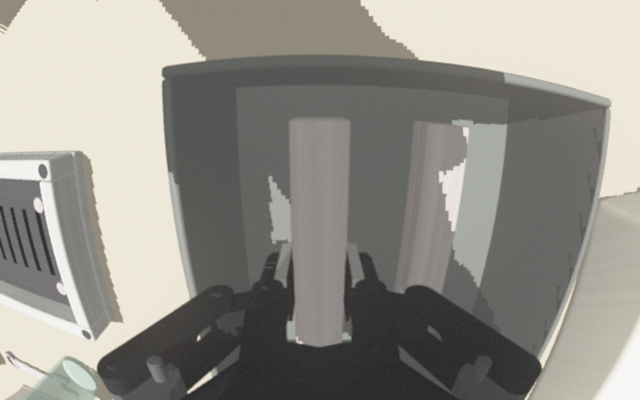

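{"op": "play_rows", "data": {"grip": [0, 0, 0.5, 0.5, 0.5], "travel": [[0, 0.03, 0], [0, 0.03, 0], [0, 0.03, 0], [0, 0.03, 0], [0, 0.03, 0]], "turn": [0, 0, 0, 0, 0]}}

```text
time_s: 12.25
position: [562.7, 283.3, 32.5]
tool_rot: [[0.002, 0.103, 0.995], [0.003, 0.995, -0.103], [-1.0, 0.004, 0.002]]
force: [0.4, 5.2, 3.0]
gripper_width: 42.7
```

{"op": "play_rows", "data": {"grip": [0.5, 0.5, 0.5, 0.5, 0.5, 0.5], "travel": [[0, 0, 0.16], [0, 0, 0.36], [0, 0, 0.56], [0, 0, 0.76], [0, 0, 0.84], [0, 0, 0.84]], "turn": [0, 0, 0, 0, 0, 0]}}

```text
time_s: 12.85
position: [564.3, 280.0, 245.8]
tool_rot: [[0.008, 0.106, 0.994], [0.002, 0.994, -0.106], [-1.0, 0.002, 0.008]]
force: [-0.7, 0.1, 0.2]
gripper_width: 43.2
```

```bash
python3 - <<'E'
from h import *
s=r.sense();print(s['position'],s['force'])
p=shot('wrist','w6.png')
E
```

```text
[564.3 280.  245.8] [-0.7  0.1  0.2]
```

View pics/w6.png

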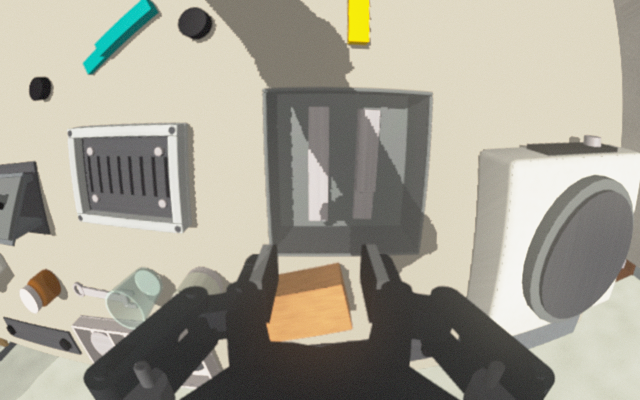

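Both bars lie in the bin at (318,165) and (366,165), and the well pocket is empty with its four pins showing. Next I go to the rack, turning by -90 degrees.

{"op": "play_rows", "data": {"grip": [0.5, 0.5, 0.5, 0.5, 0.5, 0.5], "travel": [[-0.05, -1, 0], [-0.05, -1, 0], [-0.05, -1, 0], [-0.05, -1, 0], [-0.05, -1, 0], [-0.05, -1, 0]], "turn": [-0.75, -0.75, -0.75, -0.75, -0.75, -0.75]}}

```text
time_s: 13.5
position: [547.0, 19.4, 239.7]
tool_rot: [[-0.005, 0.789, 0.615], [-0.009, 0.615, -0.789], [-1.0, -0.009, 0.004]]
force: [0.8, -0.8, -0.2]
gripper_width: 42.6
```

{"op": "play_rows", "data": {"grip": [0.5, 0.5, 0.5, 0.5, 0.5, 0.5, 0.5], "travel": [[-0.12, -0.92, 0], [-0.12, -0.92, 0], [-0.12, -0.92, 0], [-0.12, -0.92, 0], [-0.12, -0.92, 0], [-0.12, -0.92, 0], [-0.12, -0.92, 0]], "turn": [-0.75, -0.75, -0.75, -0.75, -0.75, -0.75, -0.75]}}

```text
time_s: 14.2
position: [517.9, -199.2, 239.4]
tool_rot: [[-0.005, 0.994, -0.106], [0.001, -0.106, -0.994], [-1.0, -0.005, -0.0]]
force: [-0.1, 1.0, -1.4]
gripper_width: 42.6
```

```bash
python3 - <<'E'
from h import *
s=r.sense();print(s['position'],s['qpos']);R=s['tool_rot'];print(np.degrees(np.arctan2(R[1,1],R[0,1])))
p=shot('wrist','w7.png')
for t in ['cover_grip','well_mouth']:
    print(t,[(round(x['score'],2),np.array(x['location'])) for x in r.mark_of(p,t)[:3]])
E
```

```text
[ 517.9 -199.2  239.4] [  0.9  28.3  27.5  97.3 -14.8  58.3  27.4]
-6.0771968113442565
cover_grip [(0.64, array([333. , 276.8]))]
well_mouth []
```

View pics/w7.png

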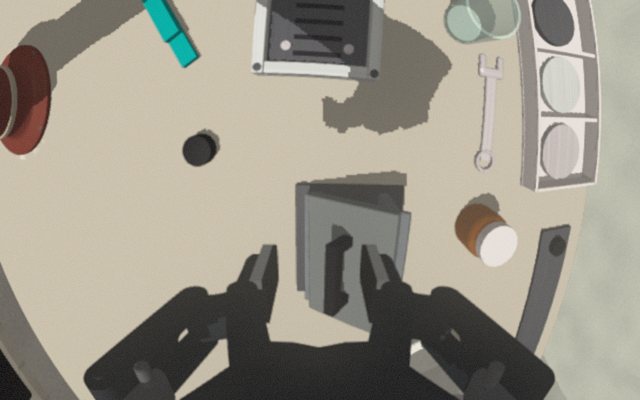

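```bash
python3 - <<'E'
from h import *
p=shot('wrist')
img=p['color'];cv2.imwrite('pics/w7c.png',cv2.resize(img[170:340,270:430],(753,800)[:2] if 0 else (640,680)[:2],interpolation=cv2.INTER_CUBIC)[:600])
E
```

```text
(no output)
```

View pics/w7c.png

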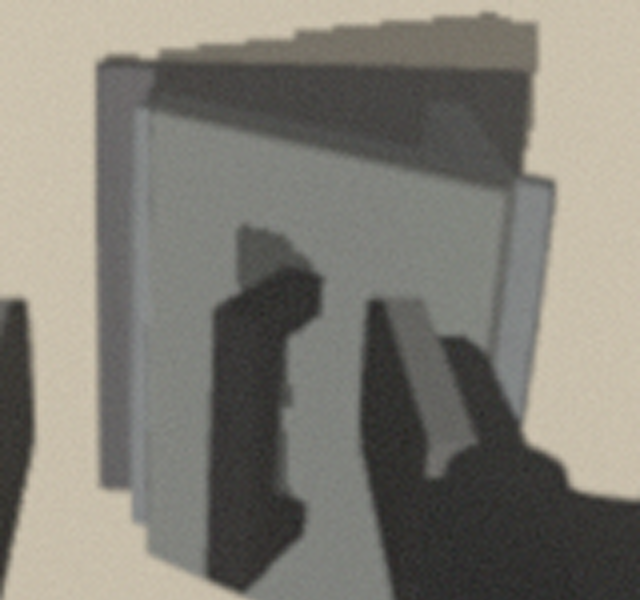

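```bash
cat > fit.py <<'E'
from h import *
def Rz(a):c,s=np.cos(a),np.sin(a);return np.array([[c,-s,0],[s,c,0],[0,0,1]])
def Ry(a):c,s=np.cos(a),np.sin(a);return np.array([[c,0,s],[0,1,0],[-s,0,c]])
def T(q,X,tilt=35): return np.atleast_2d(X)@(Rz(q[3])@Ry(-np.radians(tilt))).T+q[:3]
E
python3 - <<'E'
from fit import *
w=shot('wrist');t=shot('top')
ow=np.array([(150,108),(507,188),(148,552)])/4+[270,170]
mw=np.array([(-55,80,12),(55,80,12),(-55,-80,12)])
ot=np.array([(226,130),(590,165),(168,350),(522,380)])/5+[400,150]
mt=np.array([(55,80,12),(55,-80,12),(-55,80,12),(-55,-80,12)])
f=lambda q:np.r_[(proj(w,T(q,mw))-ow).ravel(),(proj(t,T(q,mt))-ot).ravel()]
for g,n in [(lambda q:f(q)[:6],'wrist'),(lambda q:f(q)[6:],'top'),(f,'both'),(lambda q:np.r_[f(q),3*(q[2]-62)],'both z62')]:
    s=least_squares(g,[535,-304,62,-0.1]);q=s.x
    print(n,q,np.degrees(q[3]),'res',s.fun,'grip',T(q,[0,0,40]))
for p,nm in [(w,'w'),(t,'t')]:
    im=p['color'].copy()
    for z in (32,48):
        B=proj(p,T(q,[(-7,-45,z),(7,-45,z),(7,45,z),(-7,45,z)]));cv2.polylines(im,[np.int32(B*16)],True,(0,0,255) if z==48 else (0,255,0),1,cv2.LINE_AA,4)
    B=proj(p,T(q,[(-55,-80,12),(55,-80,12),(55,80,12),(-55,80,12)]));cv2.polylines(im,[np.int32(B*16)],True,(255,0,0),1,cv2.LINE_AA,4)
    c=im[170:330,260:430] if nm=='w' else im[150:250,410:530]
    cv2.imwrite(f'pics/ov_{nm}.png',cv2.resize(c,None,fx=3.5 if nm=='w' else 5,fy=3.5 if nm=='w' else 5,interpolation=cv2.INTER_CUBIC))
E
```

```text
wrist [ 544.6 -309.5   61.3   -0.1] -6.85699260397857 res [ 0.1 -0.3 -0.2  0.1  0.1  0.2] grip [[ 521.8 -306.7   94.1]]
top [ 544.5 -309.1   56.9   -0.1] -6.174341516690364 res [-1.2  0.6  0.6  0.6  0.5 -1.   0.1 -0.3] grip [[ 521.7 -306.6   89.7]]
both [ 544.6 -308.6   62.1   -0.1] -6.637635662449193 res [-0.3 -0.6 -0.3 -0.5  0.2  0.1 -0.6  0.   1.5  0.6  0.6 -1.4  0.6 -0.1] grip [[ 521.8 -306.    94.8]]
both z62 [ 544.6 -308.7   62.    -0.1] -6.6385282557189464 res [-0.3 -0.6 -0.4 -0.5  0.2  0.1 -0.6  0.   1.5  0.6  0.6 -1.4  0.6 -0.1
  0. ] grip [[ 521.8 -306.    94.8]]
```

View pics/ov_w.png

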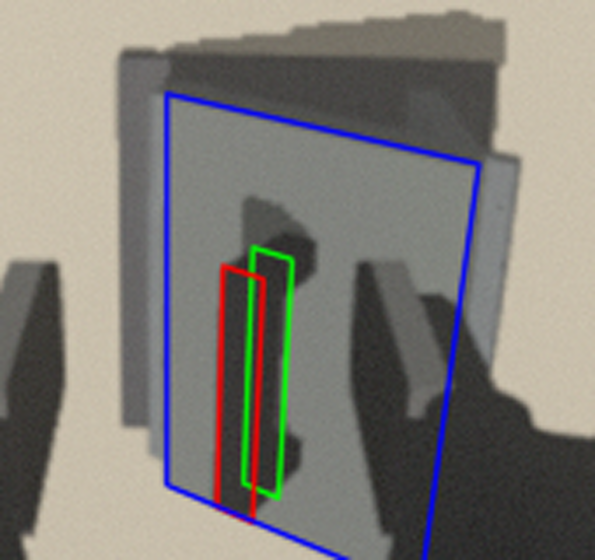

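View pics/ov_t.png

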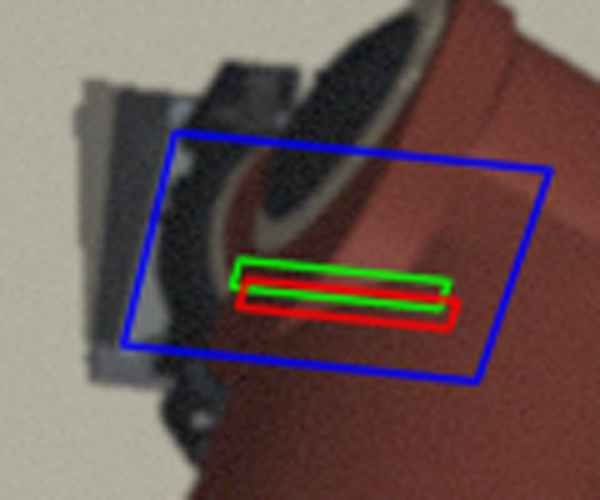

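The overlay agrees: the cover grip is at (521.8, -306, 94.8), yaw -6.6°. Next I move above it with the opening reduced to about 33 mm.

{"op": "play_rows", "data": {"grip": [0.38, 0.38, 0.38, 0.38, 0.38], "travel": [[0.016, -0.42, 0], [0.016, -0.42, 0], [0.016, -0.42, -0.1], [0.016, -0.42, -0.3], [0.016, -0.42, -0.3]], "turn": [-0.01, -0.01, -0.01, -0.01, -0.01]}}

```text
time_s: 15.0
position: [519.9, -300.2, 160.2]
tool_rot: [[-0.012, 0.993, -0.114], [0.008, -0.114, -0.993], [-1.0, -0.013, -0.007]]
force: [-0.3, 0.6, -1.2]
gripper_width: 32.5
```

{"op": "play_rows", "data": {"grip": [0.38, 0.38], "travel": [[0, 0, 0], [0, 0, 0]], "turn": [0, 0]}}

```text
time_s: 15.2
position: [525.0, -304.3, 168.7]
tool_rot: [[0.004, 0.994, -0.113], [-0.002, -0.113, -0.994], [-1.0, 0.004, 0.002]]
force: [0.2, 0.2, 0.3]
gripper_width: 32.3
```

```bash
python3 - <<'E'
from h import *
s=r.sense();print(s['position'],s['qpos']);R=s['tool_rot'];print(np.degrees(np.arctan2(R[1,1],R[0,1])))
p=shot('wrist','w8.png')
E
```

```text
[ 525.  -304.3  168.7] [ 12.9  36.8  25.3  94.3 -18.8  52.8  38.6]
-6.491473210508317
```

View pics/w8.png

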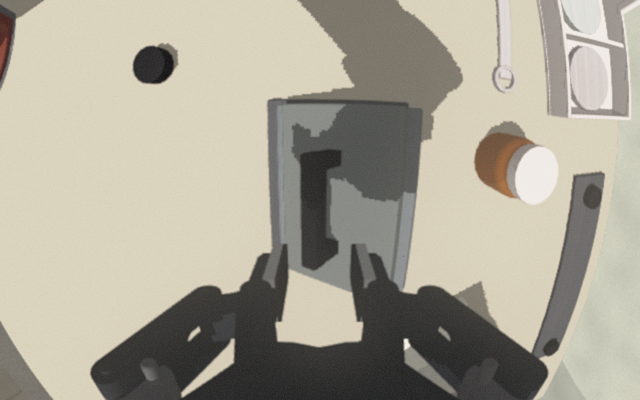

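```bash
python3 - <<'E'
from fit import *
w=shot('wrist');print(r.sense()['position'])
im=w['color'].copy();q=[544.6,-308.7,62,np.radians(-6.64)]
for z in (32,48):
    B=proj(w,T(q,[(-7,-45,z),(7,-45,z),(7,45,z),(-7,45,z)]));cv2.polylines(im,[np.int32(B*16)],True,(0,0,255) if z==48 else (0,255,0),1,cv2.LINE_AA,4)
B=proj(w,T(q,[(-55,-80,12),(55,-80,12),(55,80,12),(-55,80,12)]));cv2.polylines(im,[np.int32(B*16)],True,(255,0,0),1,cv2.LINE_AA,4)
cv2.imwrite('pics/ov_w8.png',cv2.resize(im[90:300,240:440],None,fx=2.8,fy=2.8,interpolation=cv2.INTER_CUBIC))
E
```

```text
[ 524.9 -304.4  168.9]
```

View pics/ov_w8.png

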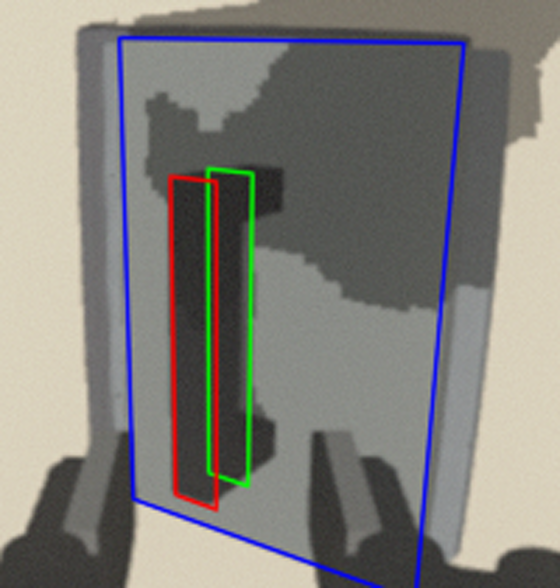

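{"op": "play_rows", "data": {"grip": [0.38, 0.38, 0.38, 0.38, 0.38, 0.38, 0.38], "travel": [[-0.013, -0.006, -0.04], [-0.013, -0.006, -0.14], [-0.013, -0.006, -0.22], [-0.013, -0.006, -0.28], [-0.013, -0.006, -0.31], [-0.013, -0.006, -0.325], [-0.013, -0.006, -0.325]], "turn": [0, 0, 0, 0, 0, 0, 0], "squeeze": 25}}

```text
time_s: 16.0
position: [520.2, -305.6, 85.2]
tool_rot: [[0.0, 0.993, -0.114], [-0.0, -0.114, -0.993], [-1.0, 0.0, 0.0]]
force: [-0.1, -0.3, -0.3]
gripper_width: 32.4
```

```bash
python3 - <<'E'
from h import *
s=r.sense();print(s['position'],s['force'],s['gripper_width'])
p=shot('wrist','w9.png');shot('side','s9.png')
E
```

```text
[ 520.2 -305.6   85.2] [-0.1 -0.3 -0.3] 32.37398152467257
```

View pics/w9.png

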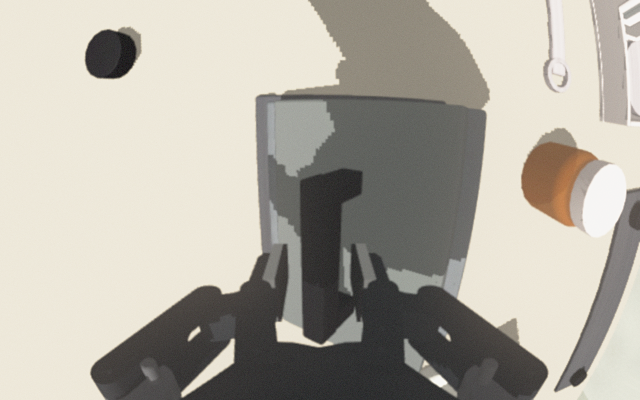

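View pics/s9.png

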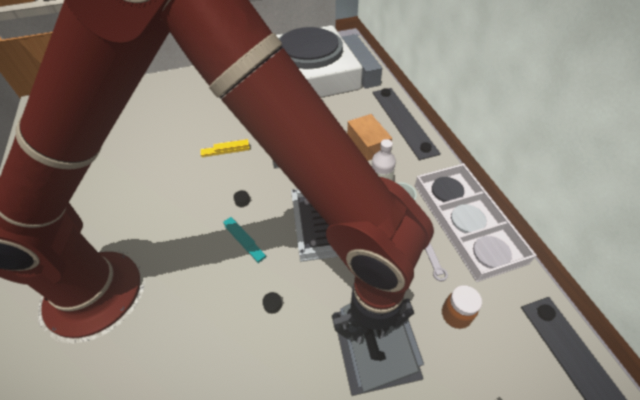

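The handle lies between the pads without contact. Now I close on it gently.

{"op": "play_rows", "data": {"grip": [0.31, 0.31, 0.31, 0, 0, 0, 0, 0], "travel": [[0.006, 0, 0], [0.006, 0, 0], [0.006, 0, -0.012], [0.006, 0, -0.012], [0.006, 0, -0.012], [0.006, 0, -0.012], [0.006, 0, -0.012], [0.006, 0, -0.012]], "turn": [0, 0, 0, 0, 0, 0, 0, 0], "squeeze": 25}}

```text
time_s: 16.9
position: [520.8, -305.3, 81.9]
tool_rot: [[-0.002, 0.993, -0.115], [0.001, -0.115, -0.993], [-1.0, -0.002, -0.001]]
force: [-4.1, 0.2, 0.9]
gripper_width: 18.9
```

```bash
python3 - <<'E'
from h import *
s=r.sense();print(s['position'],s['force'],s['moment'],s['gripper_width'])
p=shot('wrist','w10.png')
E
```

```text
[ 520.8 -305.3   81.9] [-4.1  0.2  0.9] [0.1 0.6 0. ] 18.947685508396482
```

View pics/w10.png

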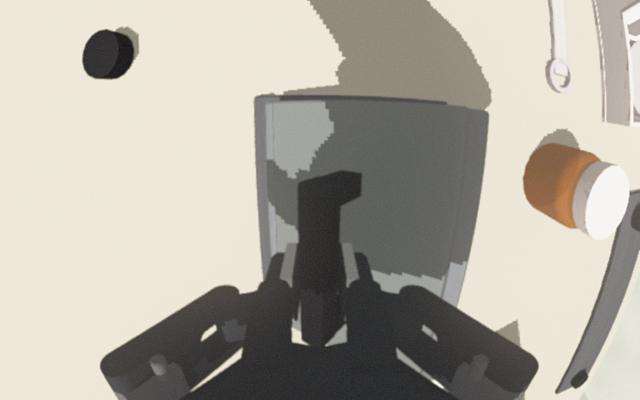

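{"op": "play_rows", "data": {"grip": [0, 0, 0, 0, 0, 0, 0], "travel": [[0, 0, 0.02], [0, 0, 0.05], [0, 0, 0.09], [0, 0, 0.14], [0, 0, 0.18], [0, 0, 0.2], [0, 0, 0.2]], "turn": [0, 0, 0, 0, 0, 0, 0]}}

```text
time_s: 17.65
position: [522.3, -305.8, 133.3]
tool_rot: [[0.002, 0.993, -0.114], [-0.001, -0.114, -0.993], [-1.0, 0.002, 0.001]]
force: [0.1, -0.1, -4.8]
gripper_width: 18.6
```

```bash
python3 - <<'E'
from h import *
s=r.sense();print(s['position'],s['force'],s['moment'],s['gripper_width'])
p=shot('wrist','w11.png');shot('side','s11.png')
E
```

```text
[ 522.3 -305.8  133.3] [ 0.1 -0.1 -4.8] [-0.  0.  0.] 18.593075370651306
```

View pics/w11.png

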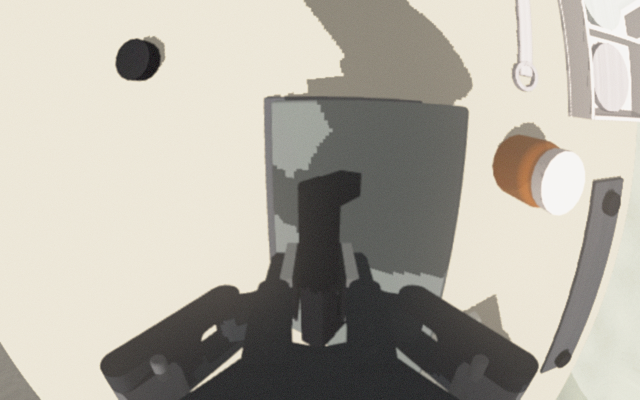

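View pics/s11.png

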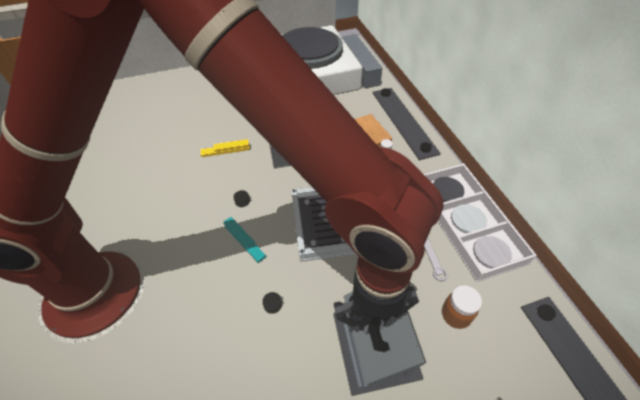

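Lifted, with a weight reading of 4.8 N. As expected for a corner grip, the plate still hangs at a slope. I'll measure the tilt and the rack's upper edge so I can level it there.

```bash
python3 - <<'E'
from fit import *
w=shot('wrist')
cv2.imwrite('pics/w11c.png',cv2.resize(w['color'][85:305,250:480],None,fx=2.7,fy=2.7,interpolation=cv2.INTER_CUBIC))
# w8 pose reconstruct
p=dict(w);Tm=np.eye(4);Tm[:3,:3]=np.array([[0.004,0.994,-0.113],[-0.002,-0.113,-0.994],[-1,0.004,0.002]]);Tm[:3,3]=[524.9,-304.4,168.9]
p['W']=Tm@np.array(w['hand_eye'])
for z in(95,100): print(z,onz(p,(240+510/2.8,90+52/2.8),z),onz(p,(240+490/2.8,90+288/2.8),z),onz(p,(240+80/2.8,90+28/2.8),25))
t=shot('top')
print('jar',onz(t,(470,115),80))
E
```

```text
95 [ 606.5 -237.1   95. ] [ 598.  -299.5   95. ] [ 488.1 -218.3   25. ]
100 [ 604.8 -236.8  100. ] [ 596.5 -297.9  100. ] [ 488.1 -218.3   25. ]
jar [ 729.4 -299.4   80. ]
```

View pics/w11c.png

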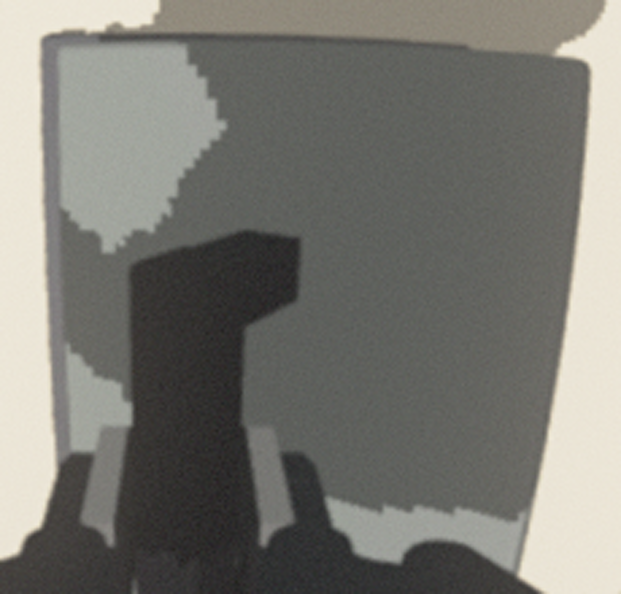

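```bash
python3 - <<'E'
from fit import *
w=shot('wrist')
c=lambda u,v:np.array([250+u/2.7,85+v/2.7])
o=np.array([c(60,42),c(588,62)]);m=[(-55,80,12),(55,80,12)]
def g(P): # grip x,y,z tilt(deg)
    q0=np.array([0,0,0,np.radians(-6.6)]);off=T(q0,[0,0,40],P[3])[0]
    q=np.r_[np.array(P[:3])-off,q0[3]]
    return np.r_[(proj(w,T(q,m,P[3]))-o).ravel(),0.3*(P[0]-522),0.3*(P[2]-146)]
s=least_squares(g,[522,-306,146,25]);print(s.x,s.fun)
E
```

```text
[ 521.2 -306.3  144.6   35.7] [-0.   1.3  0.2 -0.9 -0.2 -0.4]
```

The plate still slopes about 35°. I'll level it against the rack's upper edge (x≈597, z=100) with a light grip, starting with the lift and shift.

{"op": "play_rows", "data": {"grip": [0, 0, 0, 0, 0, 0, 0, 0, 0], "travel": [[0, 0, 0.08], [0, 0, 0.16], [0, 0, 0.2], [0.08, -0.01, 0.21], [0.18, -0.02, 0.21], [0.28, -0.03, 0.21], [0.34, -0.04, 0.21], [0.365, -0.042, 0.21], [0.365, -0.042, 0.21]], "turn": [0, 0, 0, 0, 0, 0, 0, 0, 0], "squeeze": 20}}

```text
time_s: 18.8
position: [613.0, -315.4, 183.4]
tool_rot: [[-0.002, 0.994, -0.114], [0.001, -0.114, -0.994], [-1.0, -0.002, -0.001]]
force: [-0.4, 0.3, -4.2]
gripper_width: 18.9
```

```bash
python3 - <<'E'
from h import *
s=r.sense();print(s['position'],s['force'],s['moment'],s['gripper_width'],s['qpos'])
p=shot('wrist','w12.png');shot('side','s12.png')
E
```

```text
[ 613.  -315.4  183.4] [-0.4  0.3 -4.2] [ 0.1  0.1 -0. ] 18.89790909358636 [ 12.4  43.3  25.4  78.  -19.2  63.   33.9]
```

View pics/w12.png

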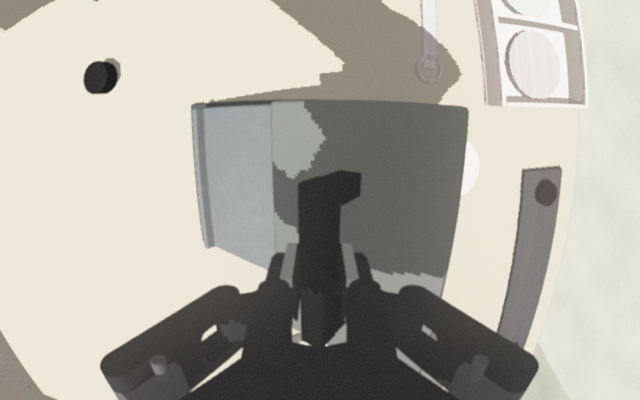

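View pics/s12.png

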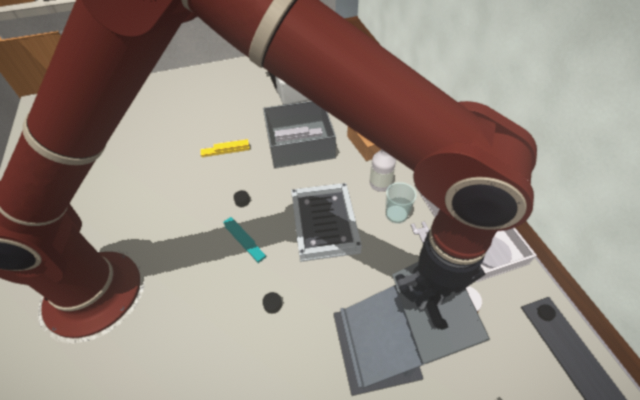

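{"op": "play_rows", "data": {"grip": [0, 0, 0, 0, 0, 0, 0, 0], "travel": [[0, 0, -0.05], [0, 0, -0.1], [0, 0, -0.13], [0.005, 0, -0.145], [0.014, -0.001, -0.154], [0.028, -0.003, -0.163], [0.028, -0.003, -0.163], [0.028, -0.003, -0.163]], "turn": [0, 0, 0, 0, 0, 0, 0, 0], "squeeze": 20}}

```text
time_s: 19.7
position: [620.5, -316.8, 144.1]
tool_rot: [[0.001, 0.993, -0.114], [-0.001, -0.114, -0.993], [-1.0, 0.001, 0.001]]
force: [0.0, 0.5, -3.7]
gripper_width: 17.9
```

```bash
python3 - <<'E'
from h import *
s=r.sense();print(s['position'],s['force'],s['moment'],s['gripper_width'],s['qpos'])
p=shot('wrist','w13.png')
E
```

```text
[ 620.5 -316.8  144.1] [ 0.   0.5 -3.7] [0.  0.1 0. ] 17.939137431290806 [ 12.7  46.   24.5  79.1 -20.3  59.2  34.5]
```

View pics/w13.png

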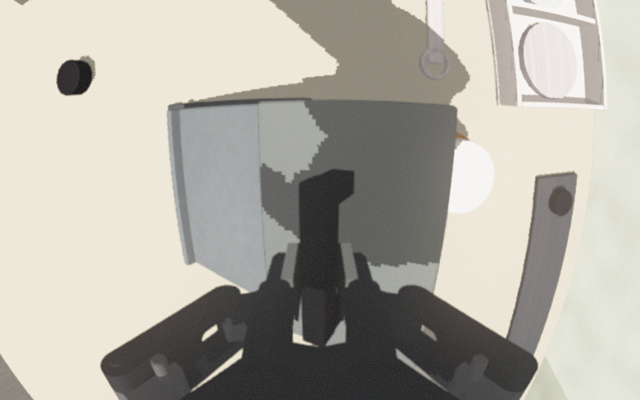

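It works: the width went from 18.9 to 17.9 mm, so the plate is rotating. I'll continue the roll.

{"op": "play_rows", "data": {"grip": [0, 0, 0, 0, 0, 0, 0, 0], "travel": [[0.012, -0.001, -0.012], [0.024, -0.003, -0.024], [0.036, -0.004, -0.034], [0.048, -0.005, -0.044], [0.06, -0.007, -0.054], [0.07, -0.008, -0.062], [0.072, -0.008, -0.066], [0.072, -0.008, -0.066]], "turn": [0, 0, 0, 0, 0, 0, 0, 0], "squeeze": 20}}

```text
time_s: 20.55
position: [637.2, -318.6, 127.5]
tool_rot: [[-0.002, 0.993, -0.115], [0.001, -0.115, -0.993], [-1.0, -0.002, -0.0]]
force: [-2.2, 1.4, -1.8]
gripper_width: 13.8
```

```bash
python3 - <<'E'
from h import *
s=r.sense();print(s['position'],s['force'],s['moment'],s['gripper_width'],s['qpos'])
p=shot('wrist','w14.png');shot('side','s14.png')
E
```

```text
[ 637.2 -318.6  127.5] [-2.2  1.4 -1.8] [ 0.2  0.7 -0. ] 13.817141169696455 [ 12.8  48.4  24.2  76.6 -20.8  59.4  33.8]
```

View pics/w14.png

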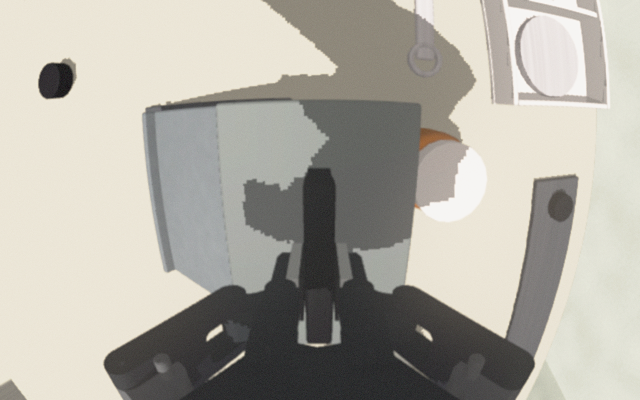

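View pics/s14.png

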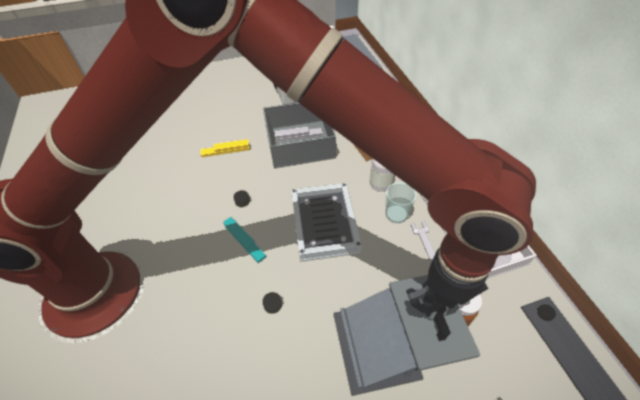

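The plate is level in the jaws now (width 13.8 mm, the bar's faces flat on the pads). I'll squeeze harder, lift and carry it towards the well.

{"op": "play_rows", "data": {"grip": [0, 0, 0, 0, 0, 0, 0, 0, 0, 0], "travel": [[0, 0, 0], [0, 0, 0.02], [0, 0, 0.08], [0, 0, 0.18], [-0.06, 0.06, 0.28], [-0.16, 0.16, 0.3], [-0.28, 0.28, 0.3], [-0.38, 0.42, 0.3], [-0.39, 0.54, 0.3], [-0.39, 0.6, 0.3]], "turn": [0, 0, 0, 0, -0.05, -0.05, -0.05, -0.05, -0.05, -0.05], "squeeze": 45}}

```text
time_s: 21.65
position: [541.2, -165.1, 203.6]
tool_rot: [[0.003, 0.987, -0.163], [0.003, -0.163, -0.987], [-1.0, 0.003, -0.003]]
force: [0.9, 0.8, -4.2]
gripper_width: 12.8
```

```bash
python3 - <<'E'
from h import *
s=r.sense();print(s['position'],s['force'],s['moment'],s['gripper_width'],s['qpos']);R=s['tool_rot'];print(np.degrees(np.arctan2(R[1,1],R[0,1])))
p=shot('wrist','w15.png');
E
```

```text
[ 541.2 -165.1  203.6] [ 0.9  0.8 -4.2] [ 0.  -0.1  0. ] 12.794746476548578 [ -2.9  31.5  28.   98.7 -17.8  54.2  22.7]
-9.383936933345565
```

View pics/w15.png

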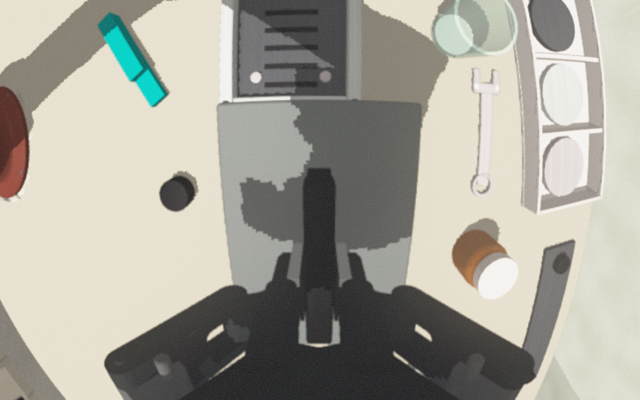

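```bash
cat > plate.py <<'E'
from fit import *
def plate(w,pl,pr):
    for z in range(180,200,4):
        z=z-203.6+w['tcp'][2]
        A,B=onz(w,pl,z),onz(w,pr,z);d=B-A
        yaw=np.degrees(np.arctan2(d[1],d[0]));ctr=(A+B)/2+Rz(np.radians(yaw))@[0,-80,0]
        print(round(z-w['tcp'][2],1),'w',np.hypot(*d[:2]),'yaw',yaw,'ctr',ctr)
E
python3 - <<'E'
from plate import *
w=shot('wrist');w['tcp']=r.sense()['position'];print(w['tcp'])
R=r.sense()['tool_rot'];print(np.degrees(np.arctan2(R[1,1],R[0,1])))
plate(w,(218.5,103.5),(421,104))
cv2.imwrite('pics/w15c.png',cv2.resize(w['color'][80:250,200:440],None,fx=3,fy=3,interpolation=cv2.INTER_CUBIC))
E
```

```text
[ 542.6 -165.4  203.2]
-9.247008949304115
-23.6 w 111.09298234240528 yaw -9.310450762659373 ctr [ 542.1 -163.7  179.6]
-19.6 w 108.4282750978757 yaw -9.310450762659375 ctr [ 542.  -163.8  183.6]
-15.6 w 105.76356785334622 yaw -9.310450762659361 ctr [ 542.  -163.9  187.6]
-11.6 w 103.09886060881662 yaw -9.31045076265937 ctr [ 542.  -163.9  191.6]
-7.6 w 100.43415336428704 yaw -9.310450762659373 ctr [ 541.9 -164.   195.6]
```

View pics/w15c.png

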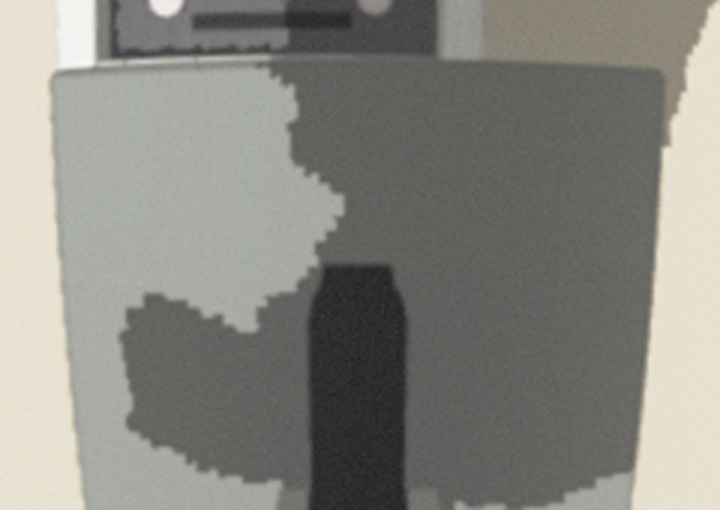

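{"op": "play_rows", "data": {"grip": [0, 0, 0, 0, 0, 0, 0, 0, 0, 0], "travel": [[-0.007, 0.12, 0], [-0.007, 0.28, 0], [-0.007, 0.44, 0], [-0.007, 0.58, 0], [-0.007, 0.66, 0], [-0.007, 0.69, -0.1], [-0.007, 0.69, -0.24], [-0.007, 0.69, -0.36], [-0.007, 0.69, -0.4], [-0.007, 0.69, -0.4]], "turn": [-0.007, -0.007, -0.007, -0.007, -0.007, -0.007, -0.007, -0.007, -0.007, -0.007]}}

```text
time_s: 22.75
position: [539.3, 2.4, 101.4]
tool_rot: [[-0.001, 0.985, -0.175], [-0.001, -0.175, -0.985], [-1.0, -0.001, 0.002]]
force: [0.2, -0.2, -2.7]
gripper_width: 13.3
```

{"op": "play_rows", "data": {"grip": [0, 0], "travel": [[0, 0, 0], [0, 0, 0]], "turn": [0, 0]}}

```text
time_s: 22.95
position: [540.5, 3.2, 104.0]
tool_rot: [[0.004, 0.985, -0.174], [-0.0, -0.174, -0.985], [-1.0, 0.004, -0.0]]
force: [0.4, 0.2, -3.9]
gripper_width: 12.8
```

```bash
python3 - <<'E'
from plate import *
s=r.sense();print(s['position'],s['force'],s['moment'],s['gripper_width']);R=s['tool_rot'];print(np.degrees(np.arctan2(R[1,1],R[0,1])))
w=shot('wrist','w16.png')
cv2.imwrite('pics/w16c.png',cv2.resize(w['color'][60:230,180:460],None,fx=2.8,fy=2.8,interpolation=cv2.INTER_CUBIC))
E
```

```text
[540.5   3.2 104. ] [ 0.4  0.2 -3.9] [ 0. -0.  0.] 12.805706138817888
-10.024549519058757
```

View pics/w16c.png

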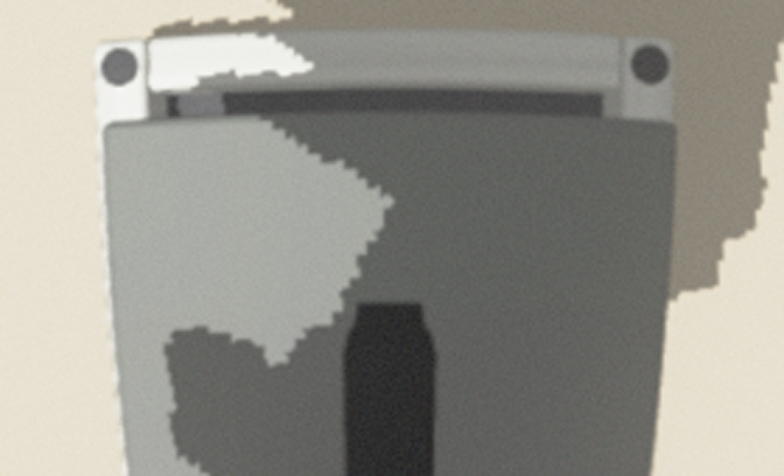

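```bash
python3 - <<'E'
from plate import *
s=r.sense()
w=shot('wrist');w['tcp']=s['position']
c=lambda u,v:(180+u/2.8,60+v/2.8)
A,B=onz(w,c(119,66),36),onz(w,c(650,64),36);d=B-A;yaw=np.degrees(np.arctan2(d[1],d[0]))
print('well',(A+B)/2+Rz(np.radians(yaw))@[0,-90,0],yaw,np.hypot(*d[:2]))
plate(w,c(106,123),c(676,122))
# plate corner offset relative to pixel at rim
im=w['color'].copy()
E
```

```text
well [539.7   7.2  36. ] -9.857999215526867 130.18032333661768
-23.6 w 111.43925391232034 yaw -9.882390116848065 ctr [540.2   2.4  80.3]
-19.6 w 108.75958910957976 yaw -9.882390116848056 ctr [540.2   2.3  84.3]
-15.6 w 106.0799243068392 yaw -9.882390116848054 ctr [540.2   2.2  88.3]
-11.6 w 103.40025950409859 yaw -9.88239011684805 ctr [540.1   2.2  92.3]
-7.6 w 100.7205947013579 yaw -9.882390116848063 ctr [540.1   2.1  96.3]
```

{"op": "play_rows", "data": {"grip": [0, 0, 0, 0, 0, 0], "travel": [[-0.001, 0.01, 0], [-0.001, 0.019, -0.03], [-0.001, 0.019, -0.06], [-0.001, 0.019, -0.09], [-0.001, 0.019, -0.096], [-0.001, 0.019, -0.096]], "turn": [0, 0, 0, 0, 0, 0]}}

```text
time_s: 23.65
position: [538.1, 8.5, 77.6]
tool_rot: [[-0.001, 0.985, -0.174], [-0.0, -0.174, -0.985], [-1.0, -0.001, 0.0]]
force: [0.3, -0.4, -4.4]
gripper_width: 13.1
```

```bash
python3 - <<'E'
from plate import *
s=r.sense();print(s['position'],s['force'],s['moment'],s['gripper_width']);R=s['tool_rot'];print(np.degrees(np.arctan2(R[1,1],R[0,1])))
w=shot('wrist','w17.png')
cv2.imwrite('pics/w17c.png',cv2.resize(w['color'][60:230,180:460],None,fx=2.8,fy=2.8,interpolation=cv2.INTER_CUBIC))
E
```

```text
[538.1   8.5  77.6] [ 0.3 -0.4 -4.4] [0. 0. 0.] 13.051126498556863
-10.00640916067428
```

View pics/w17c.png

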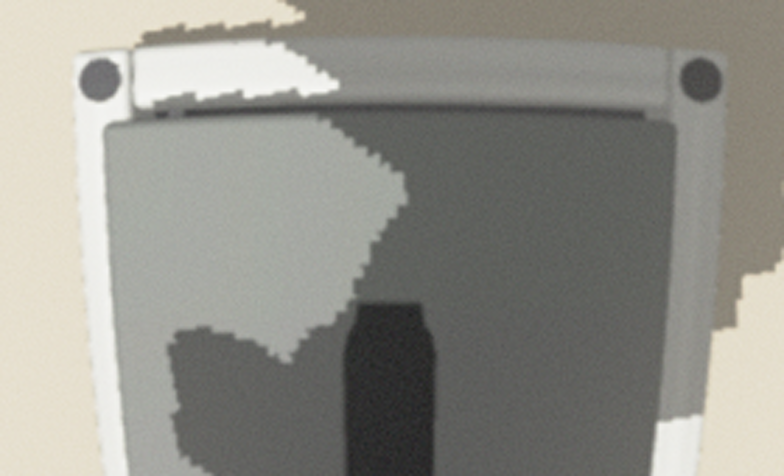

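```bash
python3 - <<'E'
from plate import *
s=r.sense();print(s['position'])
w=shot('wrist');w['tcp']=s['position']
c=lambda u,v:(180+u/2.8,60+v/2.8)
A,B=onz(w,c(100,80),36),onz(w,c(701,79),36);d=B-A;yaw=np.degrees(np.arctan2(d[1],d[0]))
print('well',(A+B)/2+Rz(np.radians(yaw))@[0,-90,0],yaw,np.hypot(*d[:2]))
plate(w,c(106,123),c(676,122))
q=[539.6,8.0,36,np.radians(-9.75)]
E
```

```text
[538.4   8.4  78. ]
well [540.7   6.9  36. ] -9.730360668295202 130.436887165332
-23.6 w 111.38791996268596 yaw -9.885509053485578 ctr [538.2   7.3  54.4]
-19.6 w 108.70836865591156 yaw -9.885509053485583 ctr [538.2   7.3  58.4]
-15.6 w 106.02881734913727 yaw -9.885509053485585 ctr [538.2   7.2  62.4]
-11.6 w 103.34926604236293 yaw -9.885509053485585 ctr [538.2   7.2  66.4]
-7.6 w 100.66971473558864 yaw -9.885509053485587 ctr [538.2   7.1  70.4]
```

{"op": "play_rows", "data": {"grip": [0, 0, 0, 0, 0], "travel": [[0.009, -0.001, 0], [0.009, -0.001, -0.01], [0.009, -0.001, -0.02], [0.009, -0.001, -0.026], [0.009, -0.001, -0.026]], "turn": [0, 0, 0, 0, 0]}}

```text
time_s: 24.25
position: [540.4, 8.4, 71.5]
tool_rot: [[-0.001, 0.985, -0.174], [0.0, -0.174, -0.985], [-1.0, -0.001, 0.0]]
force: [1.1, 0.3, -3.0]
gripper_width: 12.8
```

```bash
python3 - <<'E'
from plate import *
s=r.sense();print(s['position'],s['force'],s['moment'],s['gripper_width']);R=s['tool_rot'];print(np.degrees(np.arctan2(R[1,1],R[0,1])))
w=shot('wrist','w18.png');shot('side','s18.png')
cv2.imwrite('pics/w18c.png',cv2.resize(w['color'][60:230,180:460],None,fx=2.8,fy=2.8,interpolation=cv2.INTER_CUBIC))
E
```

```text
[540.4   8.4  71.5] [ 1.1  0.3 -3. ] [-0.  0.  0.] 12.799418827041354
-9.991828311638798
```

View pics/w18c.png

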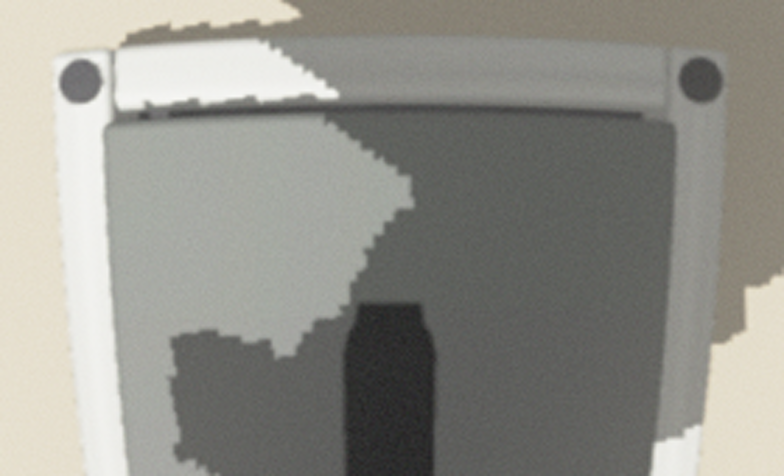

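View pics/s18.png

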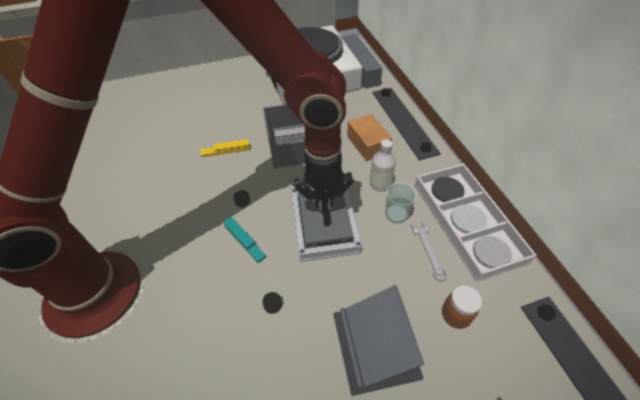

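{"op": "play_rows", "data": {"grip": [0, 0, 0, 0], "travel": [[0, 0, -0.008], [0, 0, -0.016], [0, 0, -0.024], [0, 0, -0.024]], "turn": [0, 0, 0, 0]}}

```text
time_s: 24.75
position: [540.4, 8.4, 65.4]
tool_rot: [[-0.001, 0.985, -0.173], [0.0, -0.173, -0.985], [-1.0, -0.001, 0.0]]
force: [-0.1, 0.0, -4.4]
gripper_width: 12.7
```

```bash
python3 - <<'E'
from plate import *
s=r.sense();print(s['position'],s['force'],s['moment'],s['gripper_width']);R=s['tool_rot'];print(np.degrees(np.arctan2(R[1,1],R[0,1])))
w=shot('wrist','w19.png')
cv2.imwrite('pics/w19c.png',cv2.resize(w['color'][60:230,180:460],None,fx=2.8,fy=2.8,interpolation=cv2.INTER_CUBIC))
E
```

```text
[540.4   8.4  65.4] [-0.1  0.  -4.4] [0. 0. 0.] 12.66637182084869
-9.989906078587651
```

View pics/w19c.png

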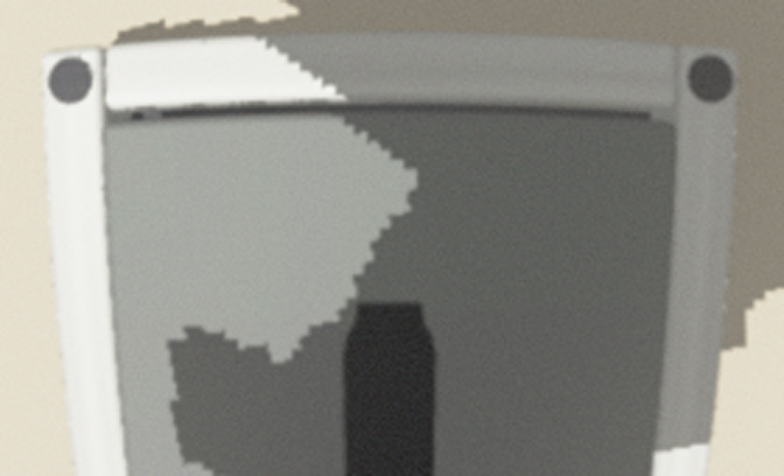

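{"op": "play_rows", "data": {"grip": [0, 0, 0, 0], "travel": [[0, 0, -0.006], [0, 0, -0.012], [0, 0, -0.016], [0, 0, -0.016]], "turn": [0, 0, 0, 0]}}

```text
time_s: 25.2
position: [540.6, 8.4, 61.6]
tool_rot: [[-0.0, 0.985, -0.173], [0.0, -0.173, -0.985], [-1.0, -0.0, 0.0]]
force: [-0.2, -0.7, -4.3]
gripper_width: 12.7
```

{"op": "play_rows", "data": {"grip": [0, 0, 0, 0], "travel": [[0, 0, -0.004], [0, 0, -0.008], [0, 0, -0.012], [0, 0, -0.012]], "turn": [0, 0, 0, 0]}}

```text
time_s: 25.6
position: [540.6, 8.4, 58.6]
tool_rot: [[-0.0, 0.985, -0.173], [0.0, -0.173, -0.985], [-1.0, -0.0, 0.0]]
force: [0.1, -0.5, -5.1]
gripper_width: 13.0
```

{"op": "play_rows", "data": {"grip": [0, 0, 0, 0], "travel": [[0, 0, -0.004], [0, 0, -0.008], [0, 0, -0.012], [0, 0, -0.012]], "turn": [0, 0, 0, 0]}}

```text
time_s: 26.0
position: [540.6, 8.4, 55.6]
tool_rot: [[-0.0, 0.985, -0.173], [0.0, -0.173, -0.985], [-1.0, -0.0, 0.0]]
force: [-0.2, -0.4, -4.8]
gripper_width: 13.0
```

```bash
python3 - <<'E'
from plate import *
s=r.sense();print(s['position'],s['force'],s['moment'],s['gripper_width'])
w=shot('wrist','w20.png')
cv2.imwrite('pics/w20c.png',cv2.resize(w['color'][60:230,180:460],None,fx=2.8,fy=2.8,interpolation=cv2.INTER_CUBIC))
E
```

```text
[540.6   8.4  55.6] [-0.2 -0.4 -4.8] [-0.  0.  0.] 12.952167684792984
```

View pics/w20c.png

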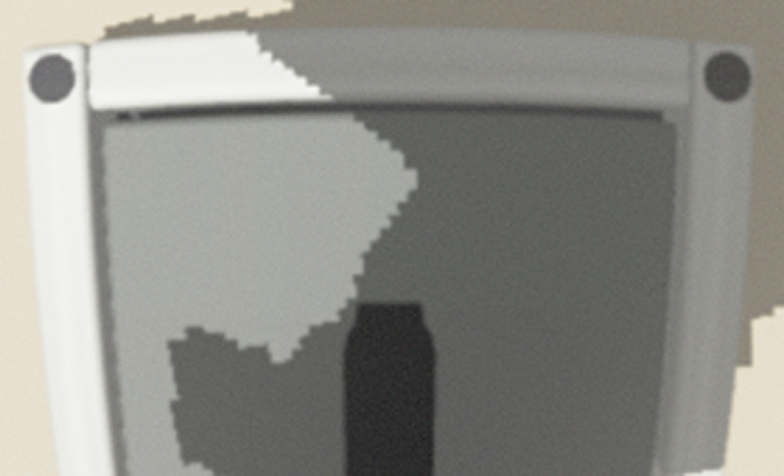

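The plate is entering the pocket with visible gaps on three sides and no contact yet. I'll keep going down in small steps.

{"op": "play_rows", "data": {"grip": [0, 0, 0, 0], "travel": [[0, 0, -0.003], [0, 0, -0.006], [0, 0, -0.008], [0, 0, -0.008]], "turn": [0, 0, 0, 0]}}

```text
time_s: 26.45
position: [540.7, 8.4, 53.8]
tool_rot: [[-0.0, 0.985, -0.174], [0.0, -0.174, -0.985], [-1.0, -0.0, -0.0]]
force: [0.4, -0.1, -4.3]
gripper_width: 13.0
```

{"op": "play_rows", "data": {"grip": [0, 0, 0, 0], "travel": [[0, 0, -0.003], [0, 0, -0.006], [0, 0, -0.008], [0, 0, -0.008]], "turn": [0, 0, 0, 0]}}

```text
time_s: 26.85
position: [540.9, 8.4, 52.9]
tool_rot: [[0.001, 0.985, -0.173], [0.001, -0.173, -0.985], [-1.0, 0.0, -0.001]]
force: [-1.6, 0.4, 5.4]
gripper_width: 12.9
```

Contact came at z≈52.9 (+5 N): the cover is on the pins. I'll keep pushing gently while it is held level.

{"op": "play_rows", "data": {"grip": [0, 0, 0, 0, 0], "travel": [[0, 0, -0.003], [0, 0, -0.006], [0, 0, -0.009], [0, 0, -0.012], [0, 0, -0.012]], "turn": [0, 0, 0, 0, 0]}}

```text
time_s: 27.35
position: [541.0, 8.4, 51.6]
tool_rot: [[0.001, 0.985, -0.174], [0.002, -0.174, -0.985], [-1.0, 0.001, -0.002]]
force: [-4.9, 1.0, 18.1]
gripper_width: 12.8
```

{"op": "play_rows", "data": {"grip": [0, 0, 0, 0, 0], "travel": [[0, 0, -0.003], [0, 0, -0.006], [0, 0, -0.009], [0, 0, -0.012], [0, 0, -0.012]], "turn": [0, 0, 0, 0, 0]}}

```text
time_s: 27.85
position: [541.0, 8.4, 48.7]
tool_rot: [[0.001, 0.985, -0.174], [0.002, -0.174, -0.985], [-1.0, 0.001, -0.002]]
force: [-4.8, 0.6, 18.5]
gripper_width: 12.8
```

{"op": "play_rows", "data": {"grip": [0, 0, 0, 0, 0], "travel": [[0, 0, -0.003], [0, 0, -0.006], [0, 0, -0.008], [0, 0, -0.008], [0, 0, -0.008]], "turn": [0, 0, 0, 0, 0]}}

```text
time_s: 28.35
position: [540.8, 8.4, 46.9]
tool_rot: [[0.001, 0.985, -0.174], [0.002, -0.174, -0.985], [-1.0, 0.001, -0.002]]
force: [-5.6, 1.2, 21.1]
gripper_width: 12.8
```

```bash
python3 - <<'E'
from plate import *
s=r.sense();print(s['position'],s['force'],s['moment'],s['gripper_width'])
w=shot('wrist','w21.png')
E
```

```text
[540.8   8.4  46.9] [-5.6  1.2 21.1] [0.1 1.3 0. ] 12.82597661258355
```

View pics/w21.png

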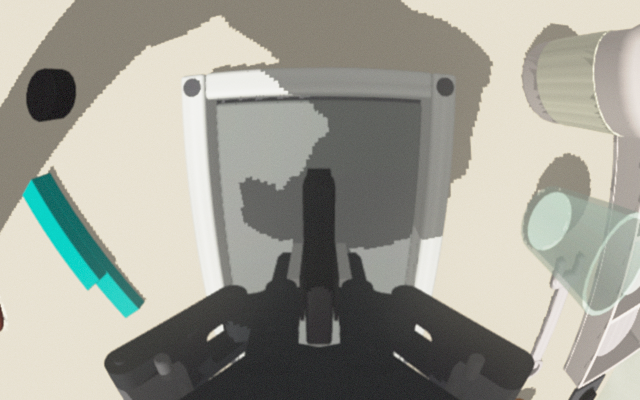

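{"op": "play_rows", "data": {"grip": [0, 0, 0, 0, 0], "travel": [[0, 0, -0.003], [0, 0, -0.006], [0, 0, -0.008], [0, 0, -0.008], [0, 0, -0.008]], "turn": [0, 0, 0, 0, 0]}}

```text
time_s: 28.9
position: [540.8, 8.4, 46.8]
tool_rot: [[0.002, 0.985, -0.174], [0.003, -0.174, -0.985], [-1.0, 0.001, -0.003]]
force: [-8.9, 0.8, 33.7]
gripper_width: 12.9
```

It has gone firm: z stalls at 46.8 and the force rises to 34 N. I'll unload and open.

{"op": "play_rows", "data": {"grip": [0, 0, 0.4, 0.4, 0.4, 0.4], "travel": [[0, 0, 0.004], [0, 0, 0.008], [0, 0, 0.008], [0, 0, 0.008], [0, 0, 0.008], [0, 0, 0.008]], "turn": [0, 0, 0, 0, 0, 0]}}

```text
time_s: 29.5
position: [540.8, 8.3, 43.5]
tool_rot: [[-0.0, 0.985, -0.173], [-0.0, -0.173, -0.985], [-1.0, -0.0, 0.0]]
force: [0.3, -0.3, -0.2]
gripper_width: 34.2
```

{"op": "play_rows", "data": {"grip": [0.4, 0.4, 0.4, 0.4, 0, 0, 0, 0], "travel": [[0, 0, 0.06], [0, 0, 0.14], [0, 0, 0.24], [0, 0, 0.34], [0, 0, 0.38], [0, 0, 0.38], [0, 0, 0.38], [0, 0, 0.38]], "turn": [0, 0, 0, 0, 0, 0, 0, 0]}}

```text
time_s: 30.3
position: [539.8, 8.6, 137.4]
tool_rot: [[-0.003, 0.985, -0.173], [0.0, -0.173, -0.985], [-1.0, -0.003, 0.001]]
force: [-0.1, 0.9, 0.2]
gripper_width: 0.4
```

```bash
python3 - <<'E'
from plate import *
s=r.sense();print(s['position'],s['force'],s['moment'],s['gripper_width'])
w=shot('wrist','w22.png')
cv2.imwrite('pics/w22c.png',cv2.resize(w['color'][60:300,160:480],None,fx=2.4,fy=2.4,interpolation=cv2.INTER_CUBIC))
E
```

```text
[539.8   8.6 137.4] [-0.1  0.9  0.2] [-0.  0. -0.] 0.35761052299741014
```

View pics/w22c.png

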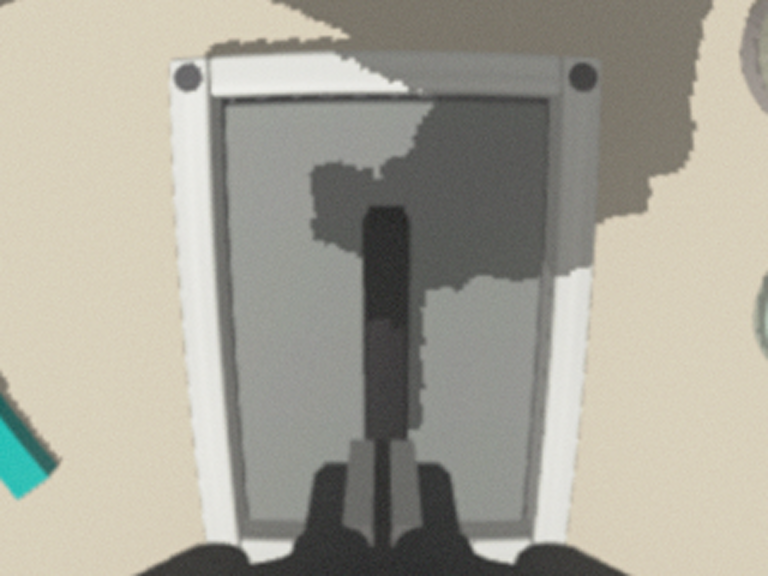

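The cover lies in the pocket with even gaps and its top below the rim. Next I press end 0 (at about x=551, y=69) with the shut fingers.

{"op": "play_rows", "data": {"grip": [0, 0, 0, 0, 0, 0, 0, 0], "travel": [[0.03, 0.16, 0], [0.044, 0.242, 0], [0.044, 0.242, -0.1], [0.044, 0.242, -0.24], [0.044, 0.242, -0.34], [0.044, 0.242, -0.39], [0.044, 0.242, -0.4], [0.044, 0.242, -0.4]], "turn": [0, 0, 0, 0, 0, 0, 0, 0]}}

```text
time_s: 31.15
position: [552.0, 68.6, 38.8]
tool_rot: [[0.0, 0.985, -0.174], [-0.0, -0.174, -0.985], [-1.0, 0.0, 0.0]]
force: [-0.6, -0.8, -0.6]
gripper_width: 0.0
```

{"op": "play_rows", "data": {"grip": [0, 0, 0, 0, 0], "travel": [[0, 0, -0.006], [0, 0, -0.012], [0, 0, -0.018], [0, 0, -0.024], [0, 0, -0.024]], "turn": [0, 0, 0, 0, 0]}}

```text
time_s: 31.65
position: [551.6, 68.9, 32.8]
tool_rot: [[-0.0, 0.985, -0.173], [0.0, -0.173, -0.985], [-1.0, -0.0, -0.0]]
force: [-0.8, 0.5, -0.2]
gripper_width: -0.2
```

{"op": "play_rows", "data": {"grip": [0, 0, 0, 0, 0], "travel": [[0, 0, -0.004], [0, 0, -0.008], [0, 0, -0.012], [0, 0, -0.016], [0, 0, -0.016]], "turn": [0, 0, 0, 0, 0]}}

```text
time_s: 32.15
position: [551.7, 68.9, 29.3]
tool_rot: [[0.0, 0.985, -0.174], [0.0, -0.174, -0.985], [-1.0, -0.0, -0.0]]
force: [-1.1, -0.6, 3.7]
gripper_width: 0.2
```

{"op": "play_rows", "data": {"grip": [0, 0, 0, 0, 0], "travel": [[0, 0, -0.004], [0, 0, -0.008], [0, 0, -0.012], [0, 0, -0.012], [0, 0, -0.012]], "turn": [0, 0, 0, 0, 0]}}

```text
time_s: 32.65
position: [551.8, 68.8, 29.1]
tool_rot: [[0.001, 0.985, -0.174], [0.002, -0.174, -0.985], [-1.0, 0.0, -0.002]]
force: [-6.5, 1.3, 24.2]
gripper_width: 0.2
```

End 0 is firm at z=29.1 with 24 N. Now end 1.

{"op": "play_rows", "data": {"grip": [0, 0, 0, 0, 0, 0, 0, 0, 0, 0], "travel": [[0, 0, 0.1], [0, 0, 0.26], [-0.02, -0.1, 0.3], [-0.05, -0.28, 0.3], [-0.088, -0.44, 0.3], [-0.088, -0.488, 0.28], [-0.088, -0.488, 0.16], [-0.088, -0.488, 0.06], [-0.088, -0.488, 0.032], [-0.088, -0.488, 0.032]], "turn": [0, 0, 0, 0, 0, 0, 0, 0, 0, 0]}}

```text
time_s: 33.65
position: [529.1, -52.6, 32.7]
tool_rot: [[-0.003, 0.985, -0.173], [0.001, -0.173, -0.985], [-1.0, -0.003, -0.0]]
force: [0.1, -0.3, 0.3]
gripper_width: 0.0
```

{"op": "play_rows", "data": {"grip": [0, 0, 0, 0, 0], "travel": [[0, 0, -0.005], [0, 0, -0.01], [0, 0, -0.015], [0, 0, -0.02], [0, 0, -0.02]], "turn": [0, 0, 0, 0, 0]}}

```text
time_s: 34.15
position: [530.1, -53.1, 29.3]
tool_rot: [[0.001, 0.985, -0.173], [0.0, -0.173, -0.985], [-1.0, 0.001, -0.0]]
force: [0.7, -0.0, 3.0]
gripper_width: 0.1
```

{"op": "play_rows", "data": {"grip": [0, 0, 0, 0, 0], "travel": [[0, 0, -0.005], [0, 0, -0.01], [0, 0, -0.015], [0, 0, -0.016], [0, 0, -0.016]], "turn": [0, 0, 0, 0, 0]}}

```text
time_s: 34.65
position: [530.3, -53.1, 29.1]
tool_rot: [[0.003, 0.985, -0.174], [0.002, -0.174, -0.985], [-1.0, 0.002, -0.003]]
force: [-5.6, 2.3, 30.7]
gripper_width: -0.1
```

Both ends stop firmly at the same height, z=29.1. To check the tilt across x, I touch two off-centre spots on the cover at this end.

{"op": "play_rows", "data": {"grip": [0, 0, 0, 0, 0, 0, 0, 0, 0, 0], "travel": [[0, 0, 0.04], [0.06, -0.01, 0.05], [0.12, -0.022, 0.05], [0.12, -0.022, 0.03], [0.12, -0.022, 0.012], [0.12, -0.022, 0.005], [0.12, -0.022, 0], [0.12, -0.022, -0.006], [0.12, -0.022, -0.008], [0.12, -0.022, -0.008]], "turn": [0, 0, 0, 0, 0, 0, 0, 0, 0, 0]}}

```text
time_s: 35.65
position: [560.1, -58.7, 28.9]
tool_rot: [[0.003, 0.985, -0.174], [0.003, -0.174, -0.985], [-1.0, 0.003, -0.004]]
force: [-8.1, 3.2, 41.7]
gripper_width: 0.1
```

{"op": "play_rows", "data": {"grip": [0, 0, 0, 0, 0, 0, 0, 0, 0, 0], "travel": [[0, 0, 0.05], [-0.1, 0.02, 0.055], [-0.24, 0.044, 0.055], [-0.24, 0.044, 0.04], [-0.24, 0.044, 0.02], [-0.24, 0.044, 0.01], [-0.24, 0.044, 0.004], [-0.24, 0.044, 0], [-0.24, 0.044, 0], [-0.24, 0.044, 0]], "turn": [0, 0, 0, 0, 0, 0, 0, 0, 0, 0]}}

```text
time_s: 36.65
position: [496.6, -47.1, 28.8]
tool_rot: [[-0.004, 0.985, -0.175], [0.007, -0.175, -0.985], [-1.0, -0.005, -0.006]]
force: [-16.4, 3.2, 62.7]
gripper_width: -0.2
```

It is level across x too (28.9 and 28.8). The last touch was harder than I meant, at 63 N. Now I back off and check the scene.

{"op": "play_rows", "data": {"grip": [0, 0, 0, 0, 0, 0, 0, 0], "travel": [[0, 0, 0.04], [0, 0, 0.16], [0, 0, 0.34], [0, 0, 0.54], [0, 0, 0.74], [0, -0.2, 0.8], [0, -0.4, 0.8], [0, -0.6, 0.8]], "turn": [0, 0, 0, 0, 0, 0, 0, 0]}}

```text
time_s: 37.45
position: [500.9, -196.7, 223.4]
tool_rot: [[0.002, 0.985, -0.171], [-0.001, -0.171, -0.985], [-1.0, 0.002, 0.0]]
force: [0.5, -0.5, -0.4]
gripper_width: -0.2
```

{"op": "play_rows", "data": {"grip": [0, 0, 0, 0, 0], "travel": [[0, -0.2, 0], [0, -0.3, 0], [0, -0.3, 0], [0, -0.3, 0], [0, -0.3, 0]], "turn": [0, 0, 0, 0, 0]}}

```text
time_s: 37.95
position: [500.3, -268.5, 222.1]
tool_rot: [[-0.001, 0.985, -0.171], [0.002, -0.171, -0.985], [-1.0, -0.001, -0.002]]
force: [0.4, 1.1, 0.6]
gripper_width: -0.0
```

```bash
python3 - <<'E'
from plate import *
s=r.sense();print(s['position'],s['force'])
t=shot('top','t23.png');shot('side','s23.png')
cv2.imwrite('pics/t23c.png',cv2.resize(t['color'][150:250,140:420],None,fx=2.8,fy=2.8,interpolation=cv2.INTER_CUBIC))
E
```

```text
[ 500.3 -268.5  222.1] [0.4 1.1 0.6]
```

View pics/s23.png

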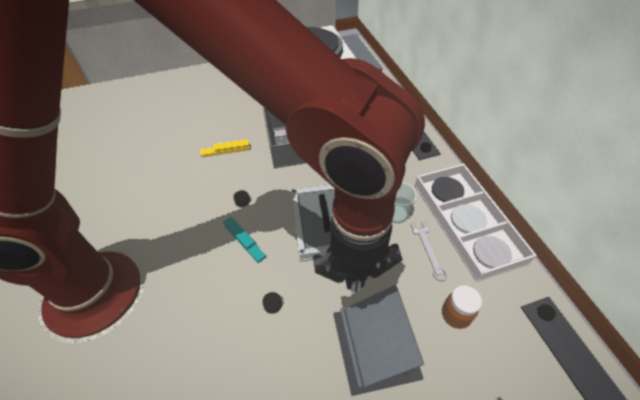

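View pics/t23.png

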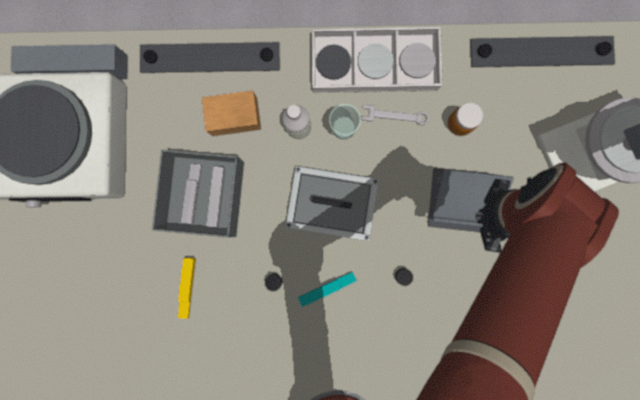

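The top view shows both bars in the bin at (190,193) and (215,196), and the cover in the well at (332,202). All the bystanders are where they were, and the arm is clear of everything. I'm handing it in.

```bash
python3 -c "
from workcell import r
print(r.job_done())"
```

```text
the job is handed in; nothing more can be done
None
```

Both offcuts are in the waste bin, and the cover is in the well, handle up, pressed down onto the grate and released. I handed the job in at about 38 s of the 72 s; no verdict was reported.

- **Levelling the cover:** it came off the rack still tilted about 35°. I rolled it level against the rack's upper edge in a light grip before carrying it to the well. I then pushed it down gently by the handle until it went firm at about 34 N.
- **Seating:** with the fingers shut, both ends stopped firm at the same height (29.1 mm at 24 and 31 N). Two off-centre touches at one end gave 28.9 and 28.8 mm, so it reads level within about 0.3 mm.
- **Last views:** the final top view shows both bars in the bin and the cover centred in the well. The bystanders look unmoved, and the arm is clear of everything.
- **What did not go as intended:**
    - The last off-centre touch reached 63 N, more than I meant, though under the 80 N limit.
    - The fingers brushed the bin wall with about 5 N while putting the bars in.
    - My camera estimates of the cover's and the well's position differed by up to 2.5 mm, but it went in without touching the rim.

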